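# Tap jammed beads out of a tilted bottle

### The arm

A 7-joint arm with a two-finger parallel gripper is mounted at the origin on the work surface. World frame = base frame: x ahead of the robot, y to its left, z up, the work surface at z = 0. Lengths are in m, angles in rad, forces in N, time in s.
With the tool pointing down it reaches from about 0.35 to 0.9 m from the base axis. Payload 19.9 kg.
Tool frame: the origin (TCP) lies on the mounting face of the last link; the fingertips stand 199 mm ahead of it and the grasp point (between the pads) lies 180 mm ahead of it; z points along the fingers, x is the direction in which the jaws open and shut, and the axes are right-handed (so a half turn about z gives the same grasp; the last joint's range is limited). The gripper opens to 94 mm and grips with 3 to 60 N. Pads are 16 mm wide; open, the fingers measure 119 mm over their backs; the gripper's body (75 mm by 177 mm) begins 78 mm behind the grasp point.
Start: joints at [-1.192, 0.417, -0.01, 1.614, 0.005, 1.111, -0.053], TCP at [0.255, 0.57, 0.405] pointing down, gripper open.
Joint ranges: [-2.81, 2.81], [-0.39, 2.02], [-1.27, 1.25], [0.06, 2.57], [-1.19, 4.33], [0.19, 2], [-2.82, 2.82]. Speed limits (rad/s): [1.89, 1.89, 2.39, 2.39, 3.01, 3.01, 3.01].

### API

Orientations are given as a 3x3 rotation matrix whose columns are the frame's x, y, z axes.
In Python, from rig import manip, optics gives the robot as it stands.
- The arm moves only by the tool arm_command, never from a script. Its argument "series" is a list of rows, each a list of 7 numbers: the shift along the world's x, y, z in cm, then the turn, a rotation vector about the world's x, y, z in rad, then the opening, from 0 (shut) to 1 (fully open). In form: [[dx, dy, dz, ax, ay, az, jaw], ...]. A call has 1 to 5 rows; each row is the pose to reach, as a shift and turn from the pose commanded when the call began; what a row does not reach only later rows make up. A row lasts 1/10 s, in which the tool goes at most 50 mm and 8.59 degrees, less where a joint would pass 70% of its speed; a pose out of reach is approached as far as the arm can. A call with a gripper value outside its range is refused whole. The fingers move at their own pace and stop on an object; "grip_force" is the grip in N (left out, the last holds). Time passes only in rows, so rows that repeat a pose let the fingers close. It gives the time, the measured TCP pose, the force and the opening at its end, in the units of the state.
- manip.get_obs(): the state, without advancing time (a new reading comes with each control period).
- optics.capture(name): name is "side" or "top"; returns a dict with "pixels" (480x640x3 uint8, blue, green, red), "mtx" (3x3 intrinsics, pixels), "extrinsics" (4x4, takes a point from camera to world coordinates). Camera axes: x right, y down, z forward; pixel columns grow to the right and rows downward; lengths in m; the calibration is good to about 2 mm. A picture is of the moment at which its call begins. There is no depth.
- manip.job_done(): hands the job in, once; it reports no verdict.
The state is a dict: "time_s": time; "joint_positions": joint angles; "joint_velocities": joint speeds; "effort": joint torques, N m; "eef_pos": TCP position; "eef_rot": TCP orientation; "force": force on the tool from outside, world axes, zero at the start; "torque": the same for the moment, N m; "width": opening from 0.0 (shut) to 1.0 (fully open).
Only numpy, scipy, OpenCV 4.12 (cv2) and the standard library are available. Lean on these libraries where they do the work, as an engineer would, in place of code of your own. Each camera call takes 0.05 s, during which the arm holds its last target.

### The job

Three cube beads are jammed in the neck of the clear bottle that hangs neck-down under the glass shelf. Stand the teal dish on the table under the bottle's mouth and let go of it, then free the beads by tapping the bottle's side lightly, without touching the beads, until all three are in the dish. Then carry the dish with the beads to the round pink mat, leave it standing upright in the middle of the mat, and do not disturb the other things on the table.

Things in the scene. Friction and masses are not known exactly. Their poses are not given: they have to be found in the camera images.
- bottle: Clear square bottle with lilac bands, 155 mm long, its neck pointing 22 degrees below level. Origin: centre of its base end, 143 mm above the table; x axis along it towards the mouth, y level (its front, the side to tap, is -y). Body x = 0 to 80 mm, 52 x 52 mm; neck x = 80 to 155 mm, 28 mm square outside, 22 mm inside. The beads lie on the neck's floor, held by friction.
- mouth (a point): Centre of the bottle's open mouth, 85 mm above the table at rest; axes as the bottle's (x points out of the mouth). Beads drop out 0 to 30 mm beyond it. Every smart tap shakes the beads a few mm nearer to it; a slow push does nothing. Expect 5 to 15 taps.
- tap_spot (a point): Where to tap: middle of the bottle's front (-y) side, 66 mm from its base end, 118 mm above the table. Strike it squarely (along the bottle's +y) at 0.1 to 0.2 m/s (harder flings the beads wide), go 4 to 6 mm past first contact, draw straight back. The base end is a springy pivot about the bottle's z axis (6 N m/rad, at most 0.15 rad each way): the bottle gives, springs back and shivers.
- stand: Fixed white and aluminium stand that carries the bottle. Origin on the table; x axis: level, the way the mouth points; -y: its open front; +y: its two posts (16 mm square, at x = -50 and 85, y = 100 mm). The bottle's base end is at x = -20, y = 0, held by a post (18 x 24 mm) at x = -45, y = 0. Feet 12 mm high: x = -63 to -27 (y = -60 to 90) and y = 82 to 118 mm (x = -60 to 100).
- shelf (a point): Centre of the top face of the stand's clear glass shelf, 194 mm above the table; axes as the stand's. The shelf is 215 mm (x) by 180 mm (y), 8 mm thick, and covers the whole bottle: its side is reached only by a tool that leans in from the front, under the shelf's front edge. Two trinket boxes stand on its rear part (y = 40 to 80 mm from here), 55 mm high at most.
- bead0: Blue ceramic cube bead, 16 mm, 11 g, origin at its centre; the one nearest to the mouth (22 mm inside it).
- bead1: Red cube bead, 16 mm, 11 g, origin at its centre; the middle one.
- bead2: Yellow cube bead, 16 mm, 11 g, origin at its centre; the innermost (57 mm inside the mouth).
- dish: Open round teal dish, 106 mm across its rim, 92 mm across its foot, 38 mm high, wall 4 mm, floor 5 mm, about 100 g. Origin: centre of its underside, z up. Its handle is an upright fin on the +x side: x = 50 to 82 mm, 12 mm thick in y, z = 15 to 65 mm; pinch it from above across y.
- mat: Fixed round pink mat, 130 mm across, 3 mm thick; origin at the centre of its underside.
- tin: Bystander: clear jar with red lid, 66 mm across, 85 mm high; origin under its centre.
- cone: Bystander: green thread cone, 64 mm across, 95 mm high; origin under its centre.
- glue: Bystander: white glue bottle with orange cap, 44 mm across, 110 mm high; origin under its centre.
- brush: Bystander: brush 160 mm long lying along its x axis, under 30 mm high.
- tape: Bystander: blue roll of tape lying flat, 70 mm across, 22 mm high; origin under its centre.
- pincushion: Bystander: red pincushion, 72 mm across, 36 mm high; origin under its centre.
There are look-alikes about, which are no part of the job. What is shaped like the dish but red is not meant.

How it is judged:
By the outcome, as a careful person would: the job done as asked, in the order asked, and still so for the second after the job is handed in, with the robot touching nothing.
It also fails if it takes over 72 s, if anything falls off the work surface, if the arm or the gripper's body presses on something with over 40 N, if the wrist force passes 120 N, or if a joint passes its speed limit or range.

## Working session

There is one attempt and no reset: what is moved stays moved. The work goes in short steps, Python scripts to look and compute and a tool call to move; the robot and the scene stay as the last step left them, time stands still between calls to the robot, and variables do not carry over. Pictures are saved under pics/ and viewed, and the job is handed in when it is done.

Besides the shell and the picture viewer there is one more tool, called as name(argument=value, ...), one argument or row to a line, values as JSON. arm_command: Moves the arm, as the interface text tells. Its arguments: {"type":"object","properties":{"series":{"type":"array"},"grip_force":{"type":"number"}},"required":["series"]}

```bash
ls; mkdir -p pics; python3 - <<'E'
from rig import manip, optics
import cv2, numpy as np
for n in ("side","top"):
    c=optics.capture(n); cv2.imwrite(f"pics/{n}0.png",c["pixels"]); np.savez(f"pics/{n}0.npz",**c)
    print(n,np.round(c["mtx"],1).tolist(),np.round(c["extrinsics"],3).tolist())
o=manip.get_obs(); print(o)
E
```

```text
pics
side [[621.5, 0.0, 327.0], [0.0, 621.5, 246.9], [0.0, 0.0, 1.0]] [[-0.713, -0.463, 0.527, -0.491], [-0.701, 0.474, -0.533, 0.973], [-0.003, -0.749, -0.662, 1.371], [0.0, 0.0, 0.0, 1.0]]
top [[559.0, 0.0, 329.8], [0.0, 559.0, 234.9], [0.0, 0.0, 1.0]] [[-0.022, -0.988, 0.155, 0.273], [-1.0, 0.018, -0.023, 0.022], [0.02, -0.155, -0.988, 1.486], [0.0, 0.0, 0.0, 1.0]]
{'time_s': 0.1, 'joint_positions': array([-1.19149488,  0.41790983, -0.01029543,  1.61409799,  0.00468512,
        1.1106782 , -0.0529823 ]), 'joint_velocities': array([-5.04129747e-04, -3.37464539e-04,  6.47805160e-05, -6.67435476e-04,
        7.70552094e-04, -2.03695330e-03,  8.85030503e-04]), 'effort': array([ 2.30199868e-03, -8.52574039e+01,  6.40750285e-01, -4.26692319e+01,
       -4.87974705e-02,  1.63246575e-02,  8.36146955e-05]), 'eef_pos': array([0.25525729, 0.5703737 , 0.40409725]), 'eef_rot': array([[ 4.08480880e-01,  9.12766802e-01, -3.68384162e-04],
       [ 9.12766253e-01, -4.08481040e-01, -1.00405975e-03],
       [-1.06695035e-03,  7.38905784e-05, -9.99999428e-01]]), 'force': array([-1.23873909, -0.36208034,  0.06953773]), 'torque': array([ 0.03339939, -0.03459531,  0.03397251]), 'width': 0.9994730693758117}
```

View pics/side0.png

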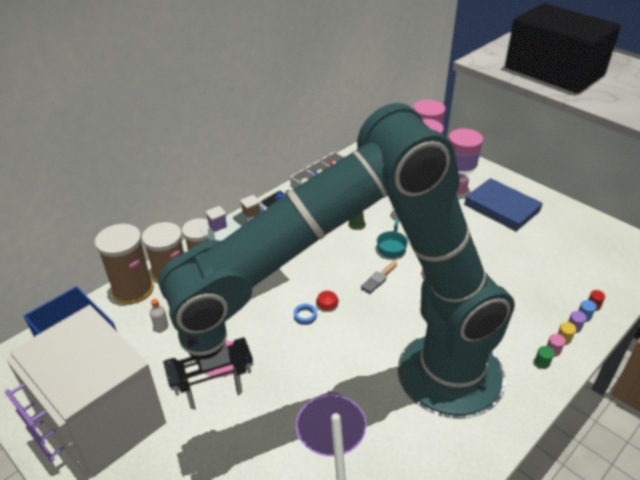

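View pics/top0.png

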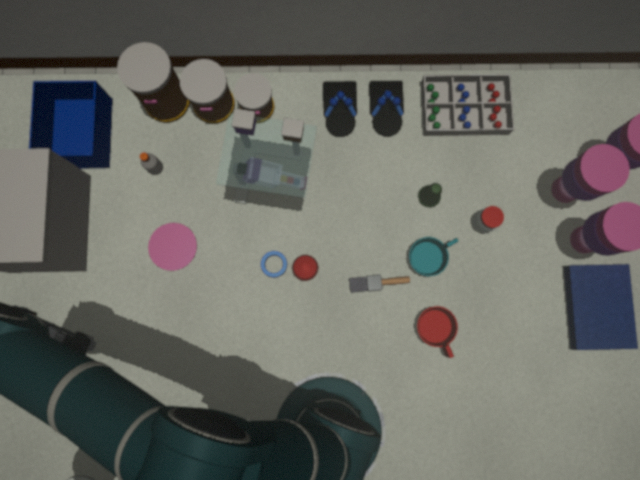

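The top picture shows the teal dish at (428,256) with its fin up-right at (452,241). The red look-alike is at (436,327), the stand at (268,172) and the pink mat at (172,246). The side view has the dish at (392,243), and the arm partly hides the stand.
Candidates for the dish are the teal one (428,256) and the red one (436,327). Candidates for the mat are the disc (172,246) and the purple lamp seen in the side view (331,425). I choose the teal dish and the pink disc, and will check both in crops.

```bash
cat > h.py <<'E'
import numpy as np, cv2
from rig import manip, optics
def cap(n,tag):
    c=optics.capture(n); cv2.imwrite(f"pics/{n}{tag}.png",c["pixels"]); np.savez(f"pics/{n}{tag}.npz",**c); return c
def load(f): return dict(np.load(f"pics/{f}.npz"))
def toz(c,u,v,z):
    K,E=c["mtx"],c["extrinsics"]; d=E[:3,:3]@np.linalg.inv(K)@np.array([u,v,1.]); o=E[:3,3]
    return o+d*(z-o[2])/d[2]
def proj(c,P):
    K,E=c["mtx"],c["extrinsics"]; P=np.atleast_2d(P); q=(P-E[:3,3])@E[:3,:3]; q=q@K.T; return q[:,:2]/q[:,2:]
def crop(c,u0,v0,u1,v1,s,name,draw=None):
    im=c["pixels"].copy()[v0:v1,u0:u1]; im=cv2.resize(im,None,fx=s,fy=s,interpolation=cv2.INTER_CUBIC)
    for k,(pts,col) in enumerate(draw or []):
        pts=((np.atleast_2d(pts)-[u0,v0]+0.5)*s).astype(int)
        cv2.polylines(im,[pts.reshape(-1,1,2)],False,col,1) if len(pts)>1 else cv2.circle(im,tuple(int(x) for x in pts[0]),2,col,-1)
    cv2.imwrite(f"pics/{name}.png",im)
E
python3 - <<'E'
from h import *
t=load("top0")
crop(t,210,105,330,215,6,"c_stand"); crop(t,390,220,480,280,8,"c_dish"); crop(t,130,200,220,290,6,"c_mat")
for n,u,v,z in [("dish",428,256,.038),("fin",452,241,.065),("mat",172,246,.003),("shelf",268,172,.194),("tape",274,264,.02),("pin",305,267,.036),("cone",430,194,.05),("glue",150,162,.1),("tin",491,217,.085),("red",436,327,.04),("brush",378,284,.02)]: print(n,toz(t,u,v,z).round(3))
E
```

```text
dish [ 0.44  -0.268  0.038]
fin [ 0.475 -0.326  0.065]
mat [0.484 0.408 0.003]
shelf [0.63  0.135 0.194]
tape [0.429 0.136 0.02 ]
pin [0.418 0.054 0.036]
cone [ 0.603 -0.279  0.05 ]
glue [0.687 0.443 0.1  ]
tin [ 0.532 -0.425  0.085]
red [ 0.256 -0.279  0.04 ]
brush [ 0.371 -0.136  0.02 ]
```

View pics/c_stand.png

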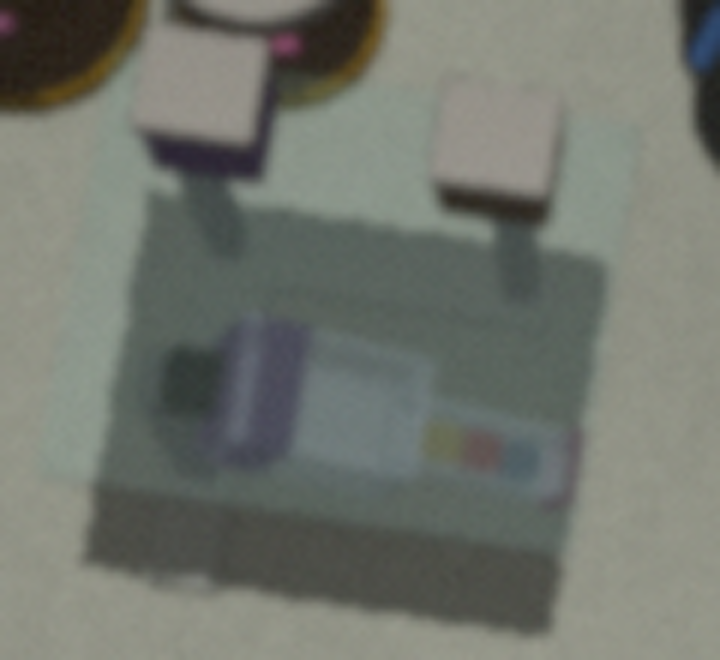

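View pics/c_dish.png

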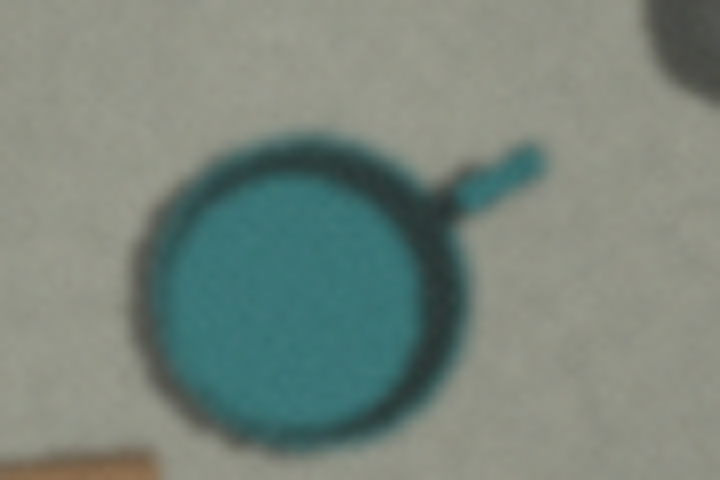

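View pics/c_mat.png

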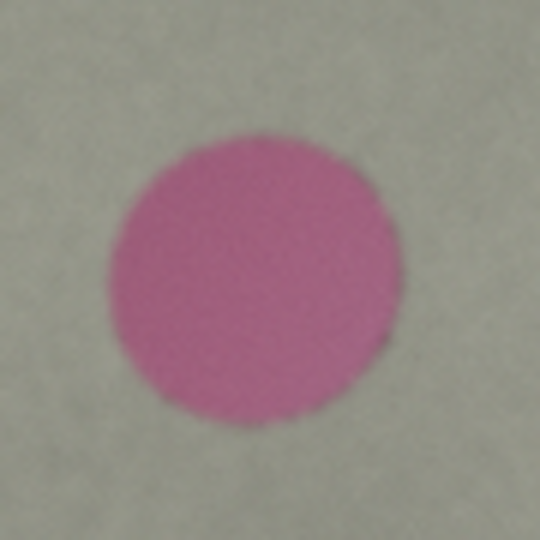

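```bash
cat > model.py <<'E'
from h import *
c22,s22=np.cos(np.radians(22)),np.sin(np.radians(22))
def stand(px,py,th):
    R=np.array([[np.cos(th),-np.sin(th),0],[np.sin(th),np.cos(th),0],[0,0,1]]); return R,np.array([px,py,0])
Rb=np.column_stack([[c22,0,-s22],[0,1,0],[s22,0,c22]]); ob=np.array([-.020,0,.143])
def b2w(p,S): R,t=S; return (np.atleast_2d(p)@Rb.T+ob)@R.T+t
def s2w(p,S): R,t=S; return np.atleast_2d(p)@R.T+t
def box(x0,x1,h): return np.array([[x,y,z] for x in (x0,x1) for y in (-h,h) for z in (-h,h)])
def edges(P): return [np.array([P[i],P[j]]) for i in range(8) for j in range(i) if bin(i^j).count('1')==1]
E
python3 - <<'E'
from model import *
t=load("top0"); px=lambda a:np.array(a)/6+[210,105]-0.5
a,b,c=[toz(t,*px(q),.194) for q in [(45,478),(555,550),(638,120)]]
print(a,b,c,np.linalg.norm(a-b),np.linalg.norm(b-c)); th=np.arctan2(*(b-a)[1::-1]); th2=np.arctan2(*(c-b)[1::-1])-np.pi/2; print(th,th2,'ctr',(a+c)/2)
m=toz(t,*px((571,466)),.09); print('mouth',m)
th=(th+th2)/2
R,_=stand(0,0,th); o=m-R@np.array([.1237,0,0]); S=stand(o[0],o[1],th); print(o)
print('shelf ctr in stand',R.T@(((a+c)/2)-o))
d=[]
for B in (box(0,.08,.026),box(.08,.155,.014)): d+=[(proj(t,b2w(e,S)),(0,0,255)) for e in edges(B)]
cm=(a+c)/2
q=np.array([[x,y,0] for x,y in((-.1075,-.09),(.1075,-.09),(.1075,.09),(-.1075,.09),(-.1075,-.09))])@R.T+cm
d.append((proj(t,q),(0,255,0)))
d.append((proj(t,s2w([[x,y,.012] for x,y in((-.063,-.06),(-.027,-.06),(-.027,.09),(-.063,.09),(-.063,-.06))],S)),(255,0,0)))
crop(t,210,105,330,215,6,"c_fit",d)
s=load("side0")
crop(s,160,180,330,320,4,"c_side")
E
```

```text
[0.60243266 0.25572457 0.194     ] [0.5699519  0.05540182 0.194     ] [0.7463936  0.01954493 0.194     ] 0.20293890977095982 0.18004830378875986
-1.731539582900829 -1.771288369609939 ctr [0.67441313 0.13763475 0.194     ]
mouth [0.63043629 0.05070784 0.09      ]
[0.65265741 0.1723956  0.09      ]
shelf ctr in stand [0.03028726 0.02764616 0.104     ]
```

View pics/c_fit.png

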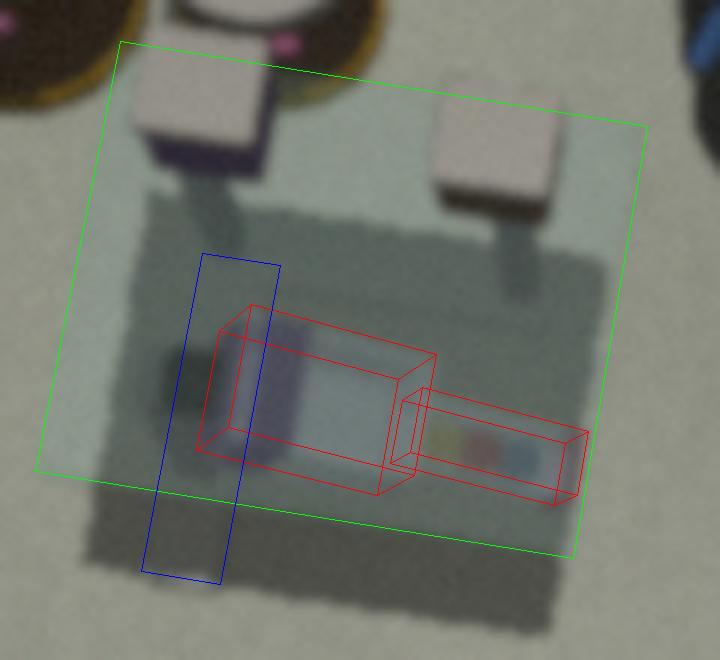

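View pics/c_side.png

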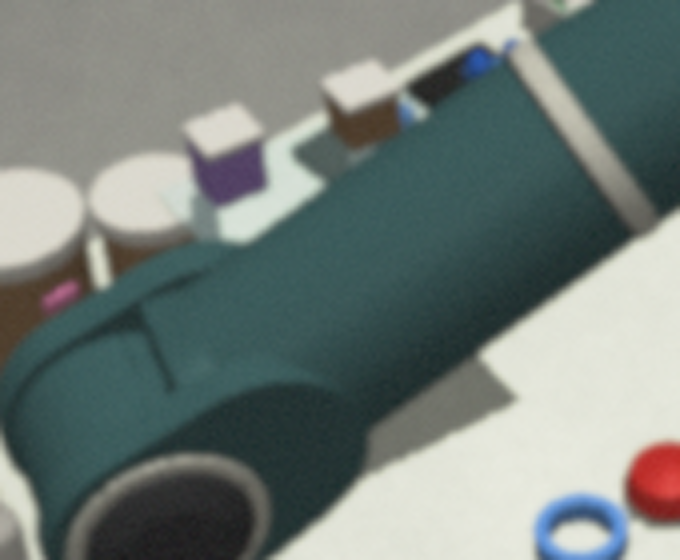

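```bash
python3 - <<'E'
from model import *
t=load("top0")
im=np.mean([t["pixels"]],0).astype(np.uint8)
lab=cv2.cvtColor(im,cv2.COLOR_BGR2LAB); lab[:,:,0]=cv2.createCLAHE(4,(10,10)).apply(lab[:,:,0]); lab[...,1:]=np.clip((lab[...,1:].astype(float)-128)*2+128,0,255)
e=cv2.cvtColor(lab,cv2.COLOR_LAB2BGR)
crop(dict(pixels=e),228,115,314,190,9,"c_e1")
E
```

```text
(no output)
```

View pics/c_e1.png

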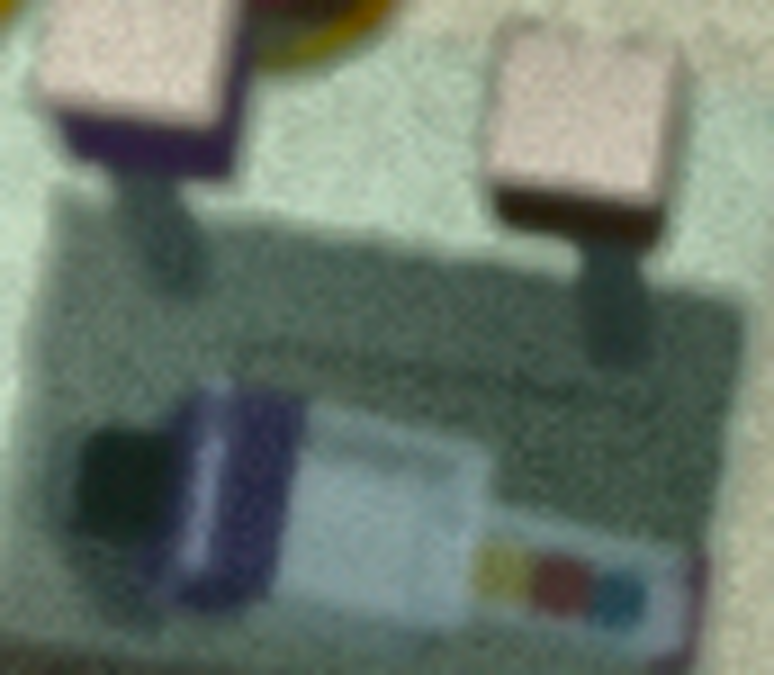

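```bash
python3 - <<'E'
from model import *
from scipy.optimize import least_squares
t=load("top0"); P=np.array([[0,.026,.026],[0,-.026,-.026],[.08,.026,.026],[.08,-.026,-.026],[.155,.014,.014],[.155,-.014,-.014],[.133,0,-.003],[.098,0,-.003]])
q=np.array([(215,378),(138,592),(495,448),(467,630),(709,550),(690,668),(618,600),(503,573)])/9+[228,115]-.5
f=lambda p:(proj(t,b2w(P,stand(*p)))-q).ravel()
r=least_squares(f,[.653,.172,-1.74],loss='soft_l1',f_scale=.7); print(r.x,f(r.x).reshape(-1,2).round(2).tolist())
S=stand(*r.x); np.save("S.npy",r.x)
R,_=S
for n,p in [("mouth",[.155,0,0]),("tap",[.066,-.026,0])]: print(n,b2w(p,S).round(4))
d=[]
for B in (box(0,.08,.026),box(.08,.155,.014)): d+=[(proj(t,b2w(e,S)),(0,0,255)) for e in edges(B)]
sc=s2w([.034,.02,.194],S)
for sy in(0.02,.03):
  d.append((proj(t,s2w([[.034+x,sy+y,.194] for x,y in((-.1075,-.09),(.1075,-.09),(.1075,.09),(-.1075,.09),(-.1075,-.09))],S)),(0,255,0)))
crop(t,210,105,330,215,6,"c_fit",d)
print("drop", s2w([.1237+.015,0,0],S))
# dish & mat fits
g=cv2.cvtColor(t["pixels"],cv2.COLOR_BGR2HSV)
for nm,lo,hi,roi,z in [("mat",(150,60,60),(179,255,255),(130,200,220,290),.003),("teal",(80,90,40),(100,255,255),(390,220,480,290),0)]:
    m=cv2.inRange(g,lo,hi); mm=np.zeros_like(m); u0,v0,u1,v1=roi; mm[v0:v1,u0:u1]=m[v0:v1,u0:u1]
    ct=max(cv2.findContours(mm,0,1)[0],key=cv2.contourArea); print(nm,cv2.fitEllipse(ct),cv2.minEnclosingCircle(ct))
    e=cv2.fitEllipse(ct); print(toz(t,*e[0],.003))
E
```

```text
[ 0.65044005  0.17171171 -1.72826563] [[0.02, -0.25], [-0.11, 0.42], [-0.14, -0.41], [-6.39, 3.09], [1.59, 0.55], [-1.65, -0.13], [0.64, -0.42], [0.56, -0.46]]
mouth [[0.631  0.0495 0.0849]]
tap [[0.6183 0.1351 0.1183]]
drop [[0.62868921 0.03472781 0.        ]]
mat ((172.04080200195312, 246.15257263183594), (45.942195892333984, 48.034820556640625), 56.34181213378906) ((171.9264678955078, 246.0735321044922), 24.310815811157227)
[0.48356635 0.40781376 0.003     ]
teal ((425.8777770996094, 257.1856384277344), (32.16970443725586, 34.2397575378418), 145.92880249023438) ((426.2105407714844, 256.6140441894531), 17.736961364746094)
[ 0.44083613 -0.26883828  0.003     ]
```

View pics/c_fit.png

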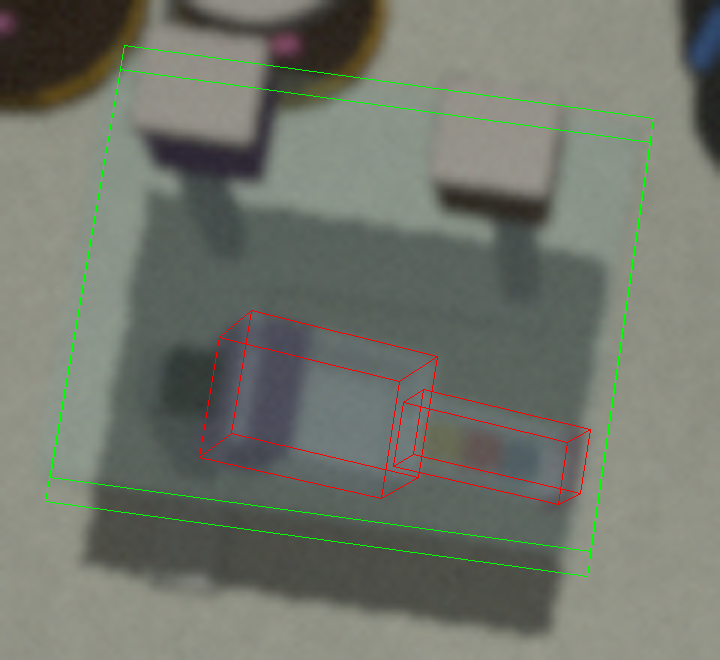

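```bash
cat >> h.py <<'E'
import json,os
def log():
    o=manip.get_obs()
    with open("log.jsonl","a") as f: f.write(json.dumps({k:np.asarray(v).tolist() for k,v in o.items()})+"\n")
    return o
E
python3 - <<'E'
from model import *
from scipy.optimize import least_squares
log()
t=load("top0"); P=np.array([[0,.026,.026],[0,-.026,-.026],[.08,.026,.026],[.08,-.026,.026],[.155,.014,.014],[.155,-.014,-.014],[.133,0,-.003],[.098,0,-.003]])
q=np.array([(215,378),(138,592),(495,448),(467,630),(709,550),(690,668),(618,600),(503,573)])/9+[228,115]-.5
f=lambda p:(proj(t,b2w(P,stand(*p)))-q).ravel()
r=least_squares(f,[.653,.172,-1.74],loss='soft_l1',f_scale=.7); print(r.x,f(r.x).reshape(-1,2).round(2).tolist())
np.save("S.npy",r.x); S=stand(*r.x)
print("tap",b2w([.066,-.026,0],S),"mouth",b2w([.155,0,0],S),"dish",s2w([.139,0,0],S))
# dish overlay
D=np.array([.44,-.268,0]); 
u=toz(t,502/8+389.5,178/8+219.5,.065)
def ring(r,z,c): a=np.linspace(0,2*np.pi,60); return np.c_[c[0]+r*np.cos(a),c[1]+r*np.sin(a),0*a+z]
phi=np.arctan2(u[1]-D[1],u[0]-D[0]); print(phi,np.degrees(phi),np.linalg.norm((u-D)[:2]))
fx=np.array([[50,-6],[82,-6],[82,6],[50,6],[50,-6]])/1000
Rz=np.array([[np.cos(phi),-np.sin(phi)],[np.sin(phi),np.cos(phi)]])
F=np.c_[fx@Rz.T+D[:2],np.full(5,.065)]
crop(t,390,220,480,280,8,"c_dish1",[(proj(t,ring(.053,.038,D)),(0,0,255)),(proj(t,ring(.046,0,D)),(255,0,0)),(proj(t,F),(0,255,255))])
E
```

```text
[ 0.64995993  0.17198906 -1.72837859] [[-0.09, -0.06], [-0.22, 0.6], [-0.25, -0.22], [-0.26, -0.29], [1.48, 0.74], [-1.76, 0.06], [0.53, -0.23], [0.46, -0.27]]
tap [[0.61781745 0.13538554 0.11827596]] mouth [[0.63054547 0.04980842 0.08493598]] dish [[0.62814654 0.03471132 0.        ]]
-1.0660120946462583 -61.07799393313106 0.06728688888130789
```

View pics/c_dish1.png

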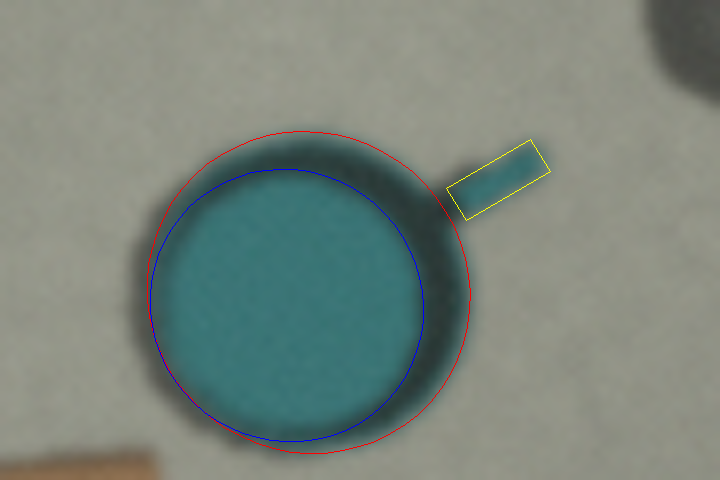

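The crops confirm the teal dish, centred at (0.440,-0.268) with its fin at about -60°. The bottle fit has its tap spot at (0.618,0.135,0.118). I'm moving to the dish now.

arm_command(
  series=[
    [2,-4.5,0,0,0,-0.05,1],
    [4,-9,0,0,0,-0.1,1],
    [6,-13.5,0,0,0,-0.15,1],
    [8,-18,0,0,0,-0.2,0.6],
    [10,-22.5,0,0,0,-0.25,0.5],
  ],
)

```text
time_s: 0.6
eef_pos: [0.3557, 0.3435, 0.4045]
eef_rot: [[0.623, 0.782, -0.0], [0.782, -0.623, -0.0], [-0.0, -0.0, -1.0]]
force: [1.5, 0.7, 0.3]
width: 0.869
```

```bash
python3 -c "
from h import *
o=log(); print(o['eef_pos'],o['joint_positions'].round(3),o['width'],o['force'])"
```

```text
[0.35566754 0.3434743  0.40449192] [-0.943  0.183  0.127  1.935 -0.027  1.025  0.094] 0.8689255482204354 [1.49602906 0.70736353 0.31393927]
```

arm_command(
  series=[
    [2,-4.5,0,0,0,-0.06,0.5],
    [4,-9,0,0,0,-0.12,0.5],
    [5.5,-13.5,0,0,0,-0.18,0.5],
    [7,-18,0,0,0,-0.24,0.5],
    [8,-22.5,0,0,0,-0.3,0.5],
  ],
)

```text
time_s: 1.1
eef_pos: [0.4356, 0.1184, 0.4046]
eef_rot: [[0.827, 0.562, 0.0], [0.562, -0.827, -0.0], [0.0, 0.0, -1.0]]
force: [1.2, 1.0, -0.4]
width: 0.5
```

```bash
python3 -c "
from h import *
o=log(); print(o['eef_pos'],o['joint_positions'].round(3),o['width'],o['force'])"
```

```text
[0.43562346 0.11844491 0.40462343] [-0.658  0.102  0.347  2.035 -0.041  1.01   0.307] 0.49964625244048927 [ 1.16353097  0.98335847 -0.40226587]
```

arm_command(
  series=[
    [0.8,-4.5,0,0,0,-0.02,0.5],
    [1.6,-9,0,0,0,-0.04,0.5],
    [2.4,-13.5,0,0,0,-0.06,0.5],
    [3.2,-18,0,0,0,-0.08,0.5],
    [3.7,-22.5,-3,0,0,-0.08,0.5],
  ],
)

```text
time_s: 1.6
eef_pos: [0.4727, -0.1032, 0.379]
eef_rot: [[0.868, 0.496, 0.005], [0.496, -0.868, -0.0], [0.004, 0.003, -1.0]]
force: [1.6, 0.6, -0.9]
width: 0.502
```

```bash
python3 -c "
from h import *
o=log(); print(o['eef_pos'],o['joint_positions'].round(3),o['width'],o['force'])
c=cap('side','1');cap('top','1')"
```

```text
[ 0.47269126 -0.10322293  0.37900828] [-0.331  0.213  0.549  2.    -0.136  0.959  0.804] 0.5022086204136819 [ 1.58431635  0.64165404 -0.86014005]
```

View pics/side1.png

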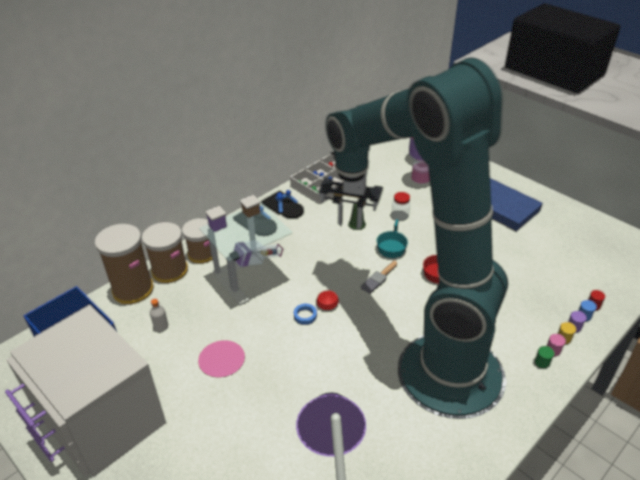

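```bash
python3 - <<'E'
from model import *
s=load("side1"); S=stand(*np.load("S.npy"))
d=[]
for B in (box(0,.08,.026),box(.08,.155,.014)): d+=[(proj(s,b2w(e,S)),(0,0,255)) for e in edges(B)]
d.append((proj(s,b2w([.066,-.026,0],S)),(0,255,255)))
for x in (-.05,.085): d.append((proj(s,s2w([[x,.1,0],[x,.1,.186]],S)),(0,255,0)))
d.append((proj(s,s2w([[.03+x,.028+y,.194] for x,y in((-.1075,-.09),(.1075,-.09),(.1075,.09),(-.1075,.09),(-.1075,-.09))],S)),(0,200,0)))
crop(s,190,180,310,310,6,"c_s1",d); crop(s,190,180,310,310,6,"c_s1raw")
crop(s,360,210,440,270,8,"c_s2")
E
```

```text
(no output)
```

View pics/c_s1.png

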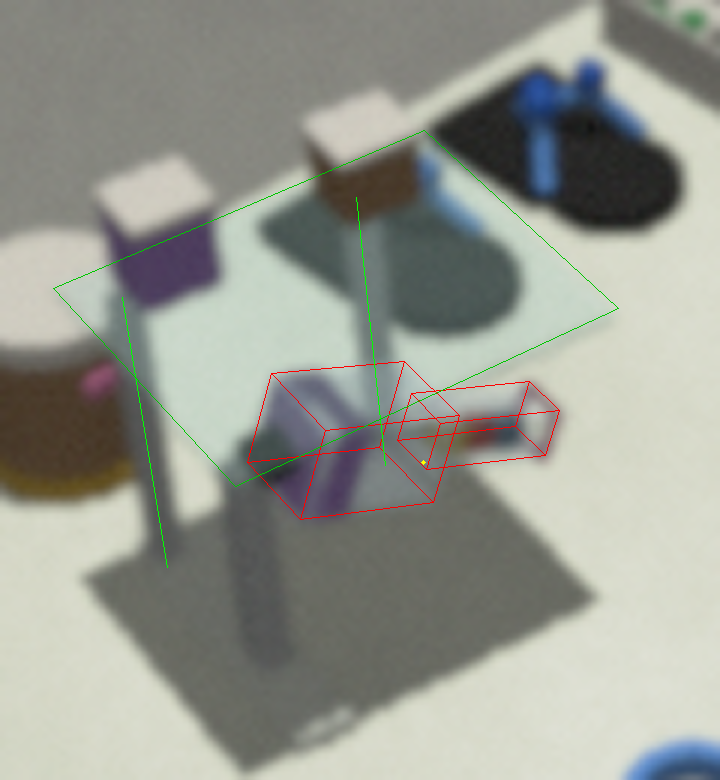

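View pics/c_s1raw.png

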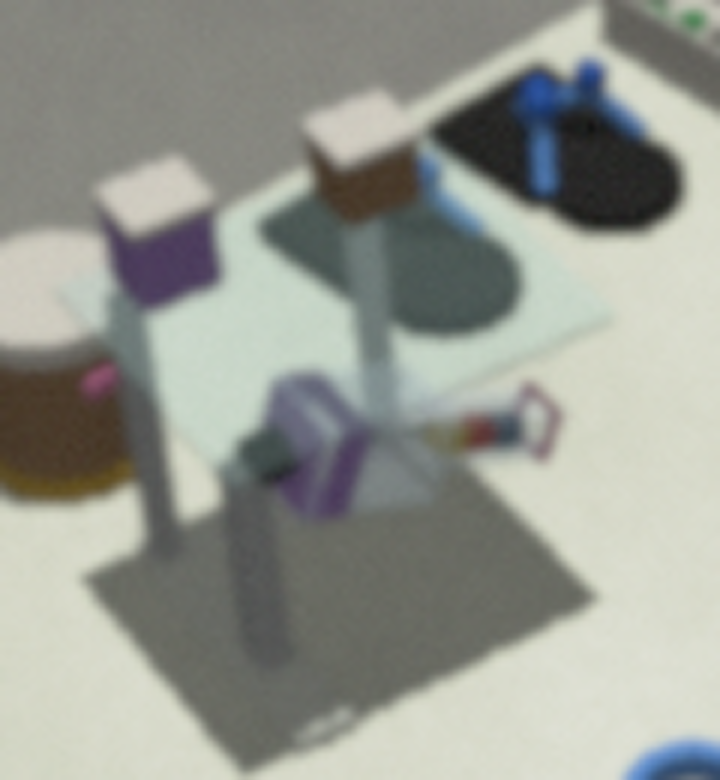

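arm_command(
  series=[
    [0,-4.5,-2,0,0,0.0,0.5],
    [0,-9,-4,0,0,0,0.5],
    [0,-13.5,-6,0,0,0,0.5],
    [0,-18,-8,0,0,0,0.5],
    [0,-21.8,-9,0,0,0,0.5],
  ],
)

```text
time_s: 2.2
eef_pos: [0.4714, -0.3205, 0.2852]
eef_rot: [[0.868, 0.497, -0.002], [0.497, -0.868, 0.001], [-0.001, -0.002, -1.0]]
force: [0.3, 0.6, 1.6]
width: 0.496
```

arm_command(
  series=[
    [0,0,0,0,0,0,0.5],
    [0,0,0,0,0,0,0.5],
  ],
)

```text
time_s: 2.4
eef_pos: [0.4717, -0.3192, 0.2865]
eef_rot: [[0.868, 0.496, -0.001], [0.496, -0.868, 0.0], [-0.001, -0.001, -1.0]]
force: [0.4, 1.4, 0.1]
width: 0.5
```

```bash
python3 -c "
from h import *
o=log(); print(o['eef_pos'],o['joint_positions'].round(3),o['width'],o['force']); print(o['eef_rot'].round(3).tolist())
c=cap('side','2');crop(c,340,180,460,280,6,'c_s2'); c=cap('top','2');crop(c,390,200,490,300,6,'c_t2')"
```

```text
[ 0.47167469 -0.31917306  0.28647007] [ 0.118  0.515  0.545  1.868 -0.345  0.854  1.355] 0.5002598774730327 [0.41299723 1.35493875 0.07811322]
[[0.868, 0.496, -0.001], [0.496, -0.868, 0.0], [-0.001, -0.001, -1.0]]
```

View pics/c_s2.png

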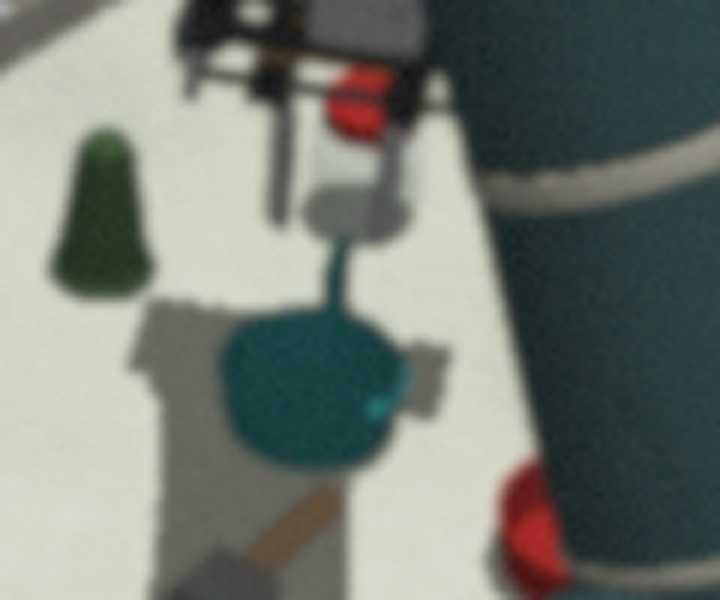

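View pics/c_t2.png

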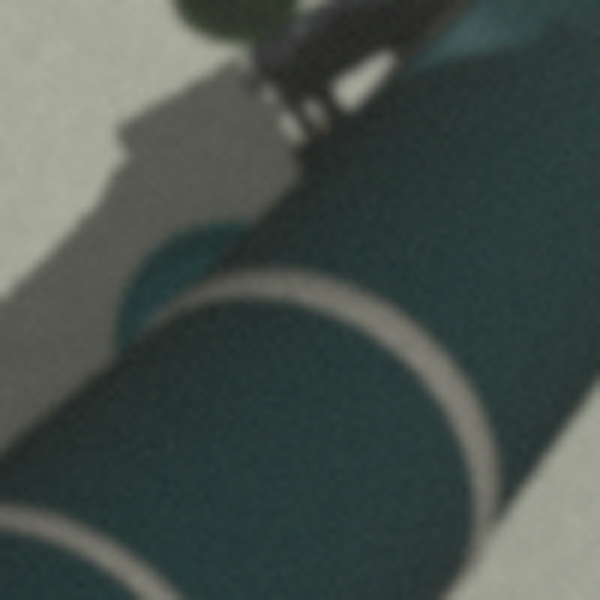

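The fingers straddle the fin: in the side crop the fin is at (340,275) and the fingers are at (280,220) and (390,220). I'm descending and gripping.

arm_command(
  series=[
    [0.1,-0.6,-3,0,0,0.0,0.5],
    [0.1,-0.6,-6,0,0,0,0.5],
    [0.1,-0.6,-6.1,0,0,0,0.3],
    [0.1,-0.6,-6.1,0,0,0,0.1],
    [0.1,-0.6,-6.1,0,0,0,0.0],
  ],
  grip_force=25,
)

```text
time_s: 3.0
eef_pos: [0.4735, -0.3247, 0.2276]
eef_rot: [[0.867, 0.498, 0.002], [0.498, -0.867, -0.001], [0.001, 0.001, -1.0]]
force: [-0.6, -0.1, -0.5]
width: 0.281
```

arm_command(
  series=[
    [0,0,0,0,0,0,0],
    [0,0,0,0,0,0,0],
  ],
)

```text
time_s: 3.2
eef_pos: [0.4731, -0.325, 0.227]
eef_rot: [[0.868, 0.497, 0.001], [0.497, -0.868, -0.001], [0.001, 0.001, -1.0]]
force: [0.2, 1.8, 10.6]
width: 0.128
```

arm_command(
  series=[
    [0,0,0,0,0,0,0],
    [0,0,2,0,0,0,0],
    [0,0,4,0,0,0,0],
    [0,0,6,0,0,0,0],
    [0,0,6,0,0,0,0],
  ],
)

```text
time_s: 3.7
eef_pos: [0.4734, -0.3254, 0.2886]
eef_rot: [[0.868, 0.497, 0.003], [0.497, -0.868, -0.002], [0.002, 0.003, -1.0]]
force: [0.6, 0.7, -1.3]
width: 0.126
```

```bash
python3 -c "
from h import *
o=log(); print(o['eef_pos'],o['joint_positions'].round(3),o['width'],o['force']); print(o['eef_rot'].round(3).tolist())
c=cap('side','3');crop(c,340,160,460,280,6,'c_s3')"
```

```text
[ 0.47335037 -0.32539132  0.28857162] [ 0.126  0.519  0.548  1.856 -0.349  0.858  1.366] 0.1264842988618543 [ 0.61675068  0.68270852 -1.28631086]
[[0.868, 0.497, 0.003], [0.497, -0.868, -0.002], [0.002, 0.003, -1.0]]
```

View pics/c_s3.png

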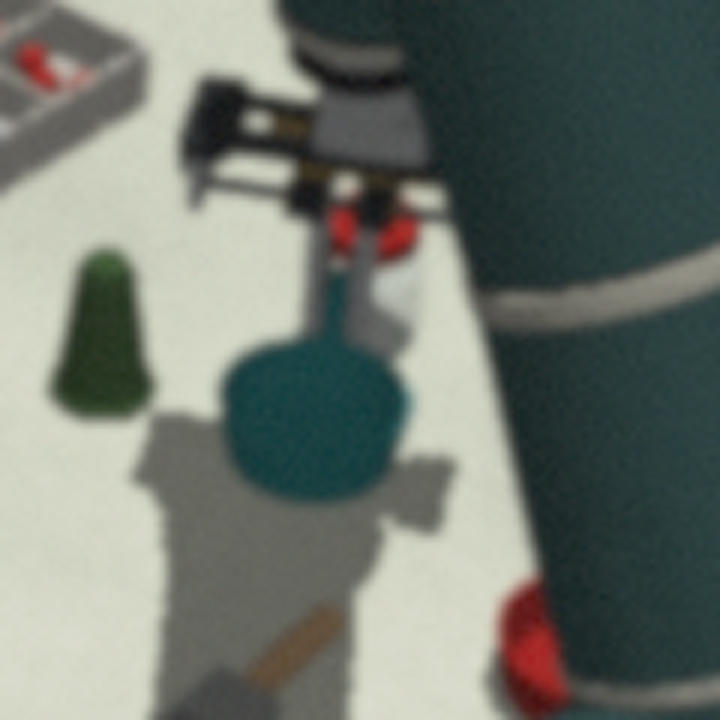

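arm_command(
  series=[
    [0,4,0,0,0,-0.07,0],
    [0,8,0,0,0,-0.14,0],
    [0,12,0,0,0,-0.21,0],
    [1,16,0,0,0,-0.28,0],
    [4,19,0,0,0,-0.35,0],
  ],
)

```text
time_s: 4.25
eef_pos: [0.5116, -0.1328, 0.2853]
eef_rot: [[0.986, 0.166, -0.002], [0.166, -0.986, 0.001], [-0.002, -0.002, -1.0]]
force: [1.3, -1.1, -0.9]
width: 0.124
```

```bash
python3 -c "
from h import *
o=log(); print(o['eef_pos'],o['joint_positions'].round(3),o['width'],o['force']); print(o['eef_rot'].round(3).tolist())"
```

```text
[ 0.51159236 -0.13282886  0.28533396] [-0.304  0.467  0.623  1.971 -0.369  0.819  0.692] 0.12439094242746099 [ 1.34397136 -1.06205074 -0.90091938]
[[0.986, 0.166, -0.002], [0.166, -0.986, 0.001], [-0.002, -0.002, -1.0]]
```

arm_command(
  series=[
    [4,1,0,0,0,-0.08,0],
    [8,2,0,0,0,-0.16,0],
    [10.6,3,-1,0,0,-0.24,0],
    [10.6,3,-3,0,0,-0.324,0],
    [10.6,3,-5,0,0,-0.324,0],
  ],
)

```text
time_s: 4.75
eef_pos: [0.6191, -0.1043, 0.234]
eef_rot: [[0.988, -0.156, -0.001], [-0.156, -0.988, -0.001], [-0.001, 0.001, -1.0]]
force: [-0.6, 0.3, -1.6]
width: 0.123
```

arm_command(
  series=[
    [0,0,0,0,0,0,0],
    [0,0,0,0,0,0,0],
  ],
)

```text
time_s: 4.95
eef_pos: [0.6187, -0.1052, 0.2358]
eef_rot: [[0.988, -0.153, -0.001], [-0.153, -0.988, -0.0], [-0.001, 0.0, -1.0]]
force: [-0.2, 0.3, 1.2]
width: 0.123
```

```bash
python3 -c "
from h import *
o=log(); print(o['eef_pos'],o['joint_positions'].round(3),o['width'],o['force']); print(o['eef_rot'].round(3).tolist())
c=cap('side','4');crop(c,200,160,360,280,5,'c_s4')"
```

```text
[ 0.61869728 -0.10515607  0.23579755] [-0.324  0.709  0.621  1.742 -0.521  0.863  0.377] 0.12327668240718477 [-0.21038976  0.30663484  1.23113494]
[[0.988, -0.153, -0.001], [-0.153, -0.988, -0.0], [-0.001, 0.0, -1.0]]
```

View pics/c_s4.png

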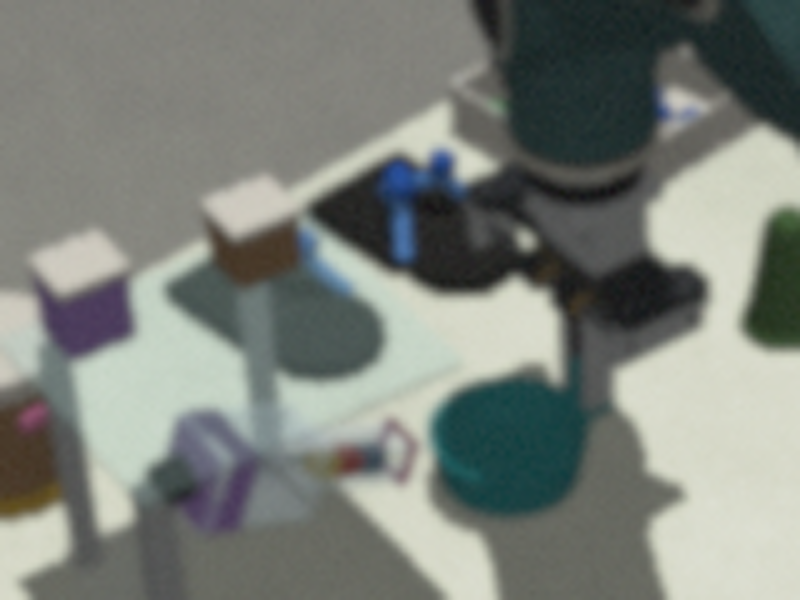

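arm_command(
  series=[
    [0,2.5,0,0,0,0,0],
    [0,5,0,0,0,0,0],
    [-0.1,6.5,0,0,0,0,0],
    [-0.1,7.3,0,0,0,0,0],
    [-0.1,7.3,-0.5,0,0,0,0],
  ],
)

```text
time_s: 5.5
eef_pos: [0.6182, -0.0313, 0.2318]
eef_rot: [[0.988, -0.152, 0.001], [-0.152, -0.988, 0.0], [0.001, -0.0, -1.0]]
force: [0.6, 0.4, -1.7]
width: 0.124
```

```bash
python3 -c "
from h import *
o=log(); print(o['eef_pos'],o['joint_positions'].round(3),o['width'],o['force']); print(o['eef_rot'].round(3).tolist())
c=cap('side','5');crop(c,200,160,360,280,5,'c_s5');c=cap('top','5');crop(c,200,100,360,220,5,'c_t5')"
```

```text
[ 0.6182075  -0.03133801  0.23177693] [-0.446  0.701  0.619  1.767 -0.526  0.843  0.267] 0.1235020469517112 [ 0.58164372  0.39334502 -1.71990447]
[[0.988, -0.152, 0.001], [-0.152, -0.988, 0.0], [0.001, -0.0, -1.0]]
```

View pics/c_s5.png

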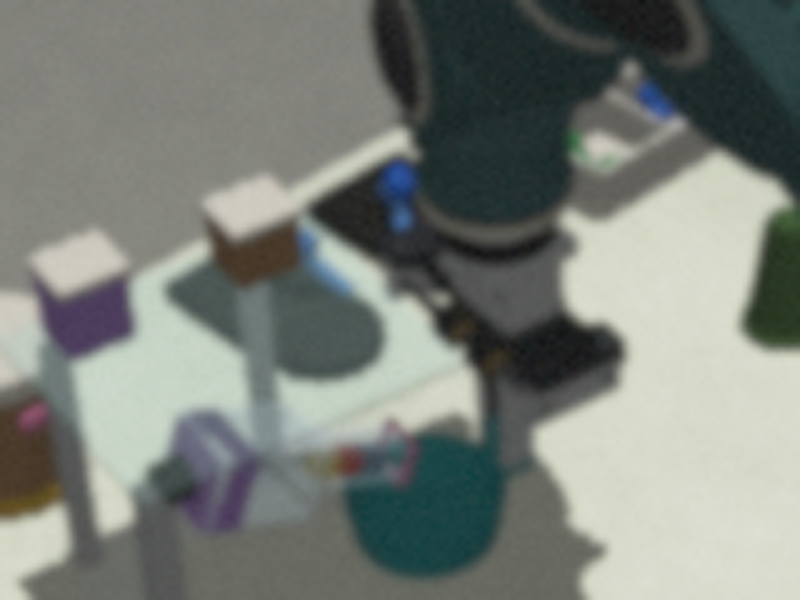

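View pics/c_t5.png

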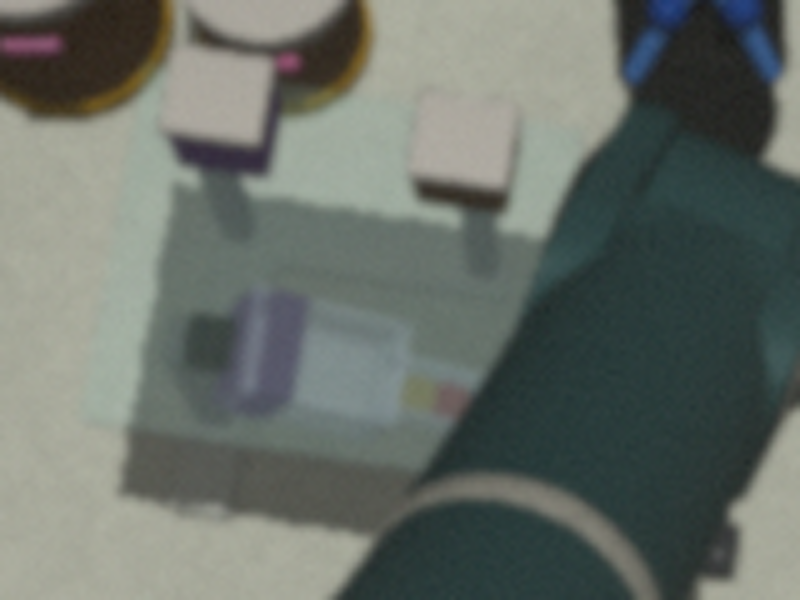

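arm_command(
  series=[
    [0,0,-0.3,0,0,0,0],
    [0,0,-0.5,0,0,0,0],
    [0,0,-0.5,0,0,0,0.05],
    [0,0,-0.5,0,0,0,0.4],
    [0,0,-0.5,0,0,0,0.45],
  ],
)

```text
time_s: 6.1
eef_pos: [0.6179, -0.0325, 0.2259]
eef_rot: [[0.988, -0.154, -0.0], [-0.154, -0.988, -0.0], [-0.0, 0.0, -1.0]]
force: [0.2, 1.3, -0.1]
width: 0.262
```

arm_command(
  series=[
    [0,0,0,0,0,0,0.45],
    [0,0,2,0,0,0,0.45],
    [0,0,5,0,0,0,0.45],
    [0,-2,9,0,0,0,0.45],
    [-2,-6,12,0,0,0,0.3],
  ],
)

```text
time_s: 6.6
eef_pos: [0.6007, -0.0875, 0.3458]
eef_rot: [[0.989, -0.149, 0.002], [-0.149, -0.989, 0.0], [0.002, -0.0, -1.0]]
force: [0.0, -0.9, -0.4]
width: 0.394
```

```bash
python3 - <<'E'
from h import *
o=log(); print(o['eef_pos'],o['joint_positions'].round(3),o['width'],o['force'])
c=cap('side','6');crop(c,200,160,360,280,5,'c_s6')
# kinematic identification
from scipy.optimize import least_squares
L=[json.loads(l) for l in open("log.jsonl")]
Q=np.array([l["joint_positions"] for l in L]);P=np.array([l["eef_pos"] for l in L]);RR=np.array([l["eef_rot"] for l in L])
from scipy.spatial.transform import Rotation as Ro
def fk(q,p,sg):
    R=Ro.from_euler('z',p[0]+sg[0]*q[0]); t=np.array([0,0,p[1]])
    R=R*Ro.from_euler('y',sg[1]*q[1]); 
    R=R*Ro.from_euler('z',sg[2]*q[2]); t=t+R.apply([p[5],0,p[2]])
    R=R*Ro.from_euler('y',sg[3]*q[3]); R=R*Ro.from_euler('z',sg[4]*q[4]); t=t+R.apply([p[6],0,p[3]])
    R=R*Ro.from_euler('y',sg[5]*q[5]); R=R*Ro.from_euler('z',sg[6]*q[6]+p[7]); t=t+R.apply([p[8],0,p[4]])
    return t,R.as_matrix()
def res(p,sg): 
    out=[]
    for q,x,r in zip(Q,P,RR):
        t,R=fk(q,p,sg); out+=list((t-x)*5)+list((R-r).ravel()*.3)
    return np.array(out)
import itertools
best=[]
for s in itertools.product([1,-1],repeat=4):
    sg=[s[0],1,s[1],1,s[2],1,s[3]]
    for y0 in (0,1.57,3.14,-1.57,):
        r=least_squares(res,[2.3 if 0 else y0,.35,.45,.45,.15,0,0,y0,0],args=(sg,)); best.append((r.cost,sg,r.x))
best.sort(key=lambda b:b[0])
for b in best[:3]: print(b[0],b[1],b[2].round(4))
np.savez("kin.npz",p=best[0][2],sg=best[0][1])
E
```

```text
[ 0.60073311 -0.08746573  0.34577264] [-0.436  0.539  0.722  1.735 -0.41   1.021  0.284] 0.39395386264689114 [ 0.00962207 -0.94111235 -0.40007011]
0.0029241001353110347 [-1, 1, -1, 1, -1, 1, -1] [-5.2300e-02  6.4040e-01  5.1000e-01  4.6980e-01  4.9610e-01 -2.2000e-03
 -6.8000e-03 -3.1939e+00 -6.0000e-04]
0.00292410013531105 [-1, 1, -1, 1, -1, 1, -1] [-5.2300e-02  6.4040e-01  5.1000e-01  4.6980e-01  4.9610e-01 -2.2000e-03
 -6.8000e-03 -3.1939e+00 -6.0000e-04]
0.0029241001353110516 [-1, 1, -1, 1, -1, 1, -1] [-5.2300e-02  6.4040e-01  5.1000e-01  4.6980e-01  4.9610e-01 -2.2000e-03
 -6.8000e-03 -3.1939e+00 -6.0000e-04]
```

View pics/c_s6.png

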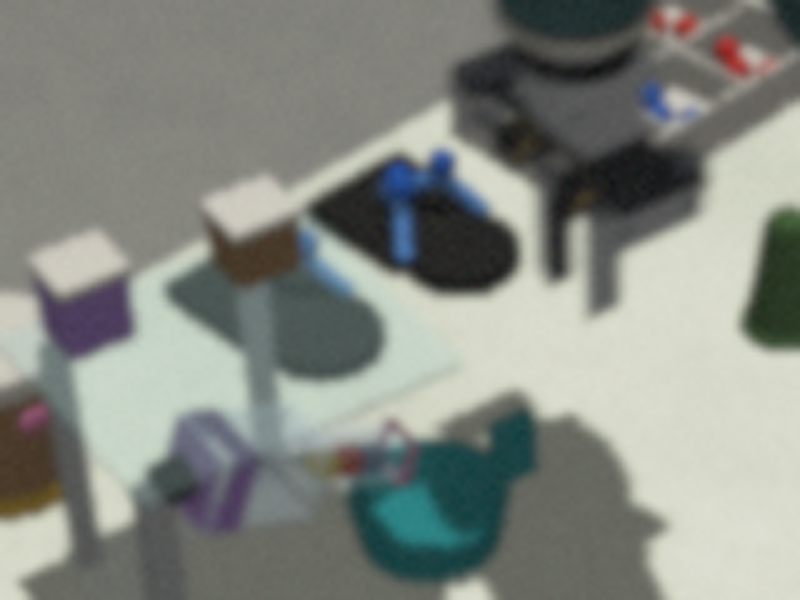

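The dish is standing under the mouth and released: in the side crop the dish is at (430,500) and the mouth is over its left rim at (400,455). I'm now moving to the front to identify the tilt kinematics.

arm_command(
  series=[
    [-4,0,1,0,0,0,0.2],
    [-8,2,2,0,0,0,0],
    [-12,4,3,0,0,0,0],
    [-16,6,4,-0.1,0,0,0],
    [-17,8,4,-0.2,0,0,0],
  ],
)

```text
time_s: 7.15
eef_pos: [0.4287, -0.0114, 0.384]
eef_rot: [[0.988, -0.156, -0.0], [-0.153, -0.969, -0.192], [0.03, 0.19, -0.981]]
force: [0.3, -0.0, 0.3]
width: 0.006
```

```bash
python3 - <<'E'
from h import *
o=log(); print(o['eef_pos'],o['eef_rot'].round(3).tolist(),o['joint_positions'].round(3),o['width'],o['force'])
E
```

```text
[ 0.4286639  -0.01138534  0.38403892] [[0.988, -0.156, -0.0], [-0.153, -0.969, -0.192], [0.03, 0.19, -0.981]] [-0.937  0.115  0.894  2.122  0.127  0.961 -0.275] 0.006469386371855652 [ 0.30995459 -0.03944124  0.29873397]
```

arm_command(
  series=[
    [0,1,0,-0.1,0,0,0],
    [0,2,0,-0.2,0,0,0],
    [0,3,0,-0.3,0,0,0],
  ],
)

```text
time_s: 7.45
eef_pos: [0.4303, 0.0202, 0.3839]
eef_rot: [[0.988, -0.153, 0.0], [-0.135, -0.869, -0.476], [0.073, 0.47, -0.88]]
force: [-0.3, -0.4, 0.1]
width: 0.008
```

```bash
cat > kin.py <<'E'
from model import *
from scipy.optimize import least_squares
from scipy.spatial.transform import Rotation as Ro
sg=[-1,1,-1,1,-1,1,-1]
LO=np.array([-2.81,-.39,-1.27,.06,-1.19,.19,-2.82]);HI=np.array([2.81,2.02,1.25,2.57,4.33,2,2.82])
def fk(q,p):
    R=Ro.from_euler('z',p[0]+sg[0]*q[0]); t=np.array([0,0,p[1]])
    R=R*Ro.from_euler('y',sg[1]*q[1]); 
    R=R*Ro.from_euler('z',sg[2]*q[2]); t=t+R.apply([p[5],0,p[2]])
    R=R*Ro.from_euler('y',sg[3]*q[3]); R=R*Ro.from_euler('z',sg[4]*q[4]); t=t+R.apply([p[6],0,p[3]])
    R=R*Ro.from_euler('y',sg[5]*q[5]); R=R*Ro.from_euler('z',sg[6]*q[6]+p[7]); t=t+R.apply([p[8],0,p[4]])
    return t,R.as_matrix()
def ident():
    L=[json.loads(l) for l in open("log.jsonl")]
    def res(p):
        out=[]
        for l in L:
            t,R=fk(l["joint_positions"],p); out+=list((t-l["eef_pos"])*5)+list((R-np.array(l["eef_rot"])).ravel()*.3)
        return np.array(out)
    return least_squares(res,[0,.4,.5,.47,.25,0,0,np.pi,0])
E
python3 - <<'E'
from kin import *
o=log(); print(o['eef_pos'],o['eef_rot'].round(3).tolist(),o['joint_positions'].round(3),o['width'],o['force'])
r=ident(); print(r.cost,r.x.round(4)); np.save("kin.npy",r.x); print(abs(r.fun).reshape(-1,12).max(1).round(4))
E
```

```text
[0.43026828 0.02015781 0.38394849] [[0.988, -0.153, 0.0], [-0.135, -0.869, -0.476], [0.073, 0.47, -0.88]] [-1.076  0.173  0.898  2.117  0.409  1.048 -0.563] 0.007801952585033374 [-0.33008236 -0.40555209  0.0511413 ]
0.005363767588275282 [-5.0600e-02  2.9830e-01  5.0140e-01  4.6960e-01  1.4320e-01  2.8000e-03
 -4.3000e-03  3.0916e+00  1.4000e-03]
[0.0204 0.0335 0.0369 0.0247 0.008  0.0082 0.0084 0.027  0.0262 0.0219
 0.0296 0.0416]
```

```bash
cat >> kin.py <<'E'
def ikall(pos,R,p,n=60,seed=0,q0=None):
    rng=np.random.default_rng(seed); out=[]
    def f(q):
        t,Rq=fk(q,p); return np.r_[(t-pos)*5,(Rq-R).ravel()]
    for i in range(n):
        s=LO+(HI-LO)*rng.random(7) if q0 is None else np.clip(q0+.2*rng.normal(size=7),LO,HI)
        r=least_squares(f,s,bounds=(LO,HI),max_nfev=100)
        if r.cost<1e-6: out.append(r.x)
    return np.array(out)
def tappose(S,e,back=0.,jx=1,tipz=0.,along=0.,dz=0):
    R,_=S; xs,ys=R[:,0],R[:,1]
    z=np.cos(e)*ys-np.sin(e)*np.array([0,0,1.]); x=jx*xs; y=np.cross(z,x)
    tip=b2w([.066,-.026,0],S)[0]-back*ys+np.array([0,0,dz])
    return tip-.199*z,np.column_stack([x,y,z])
E
python3 - <<'E'
from kin import *
p=np.load("kin.npy"); S=stand(*np.load("S.npy"))
for e in (25,32,40):
  for jx in (1,-1):
    pos,R=tappose(S,np.radians(e),.03,jx)
    Q=ikall(pos,R,p,40)
    print(e,jx,pos.round(3),len(Q))
    for q in Q[:12]: print("   ",q.round(2), 'margin',np.minimum(q-LO,HI-q).min().round(2))
E
```

```text
25 1 [0.41  0.168 0.202] 23
    [ 0.32  1.01 -1.11  2.42  2.42  1.61  2.27] margin 0.15
    [-1.13  0.62  0.55  2.42  2.42  0.8   1.39] margin 0.15
    [-1.52  0.88  1.01  2.42  2.7   0.58  0.88] margin 0.15
    [ 0.07  0.73 -0.79  2.42  2.34  1.36  2.01] margin 0.15
    [ 0.4   1.19 -1.25  2.42  2.5   1.75  2.43] margin 0.02
    [ 0.2   0.84 -0.95  2.42  2.36  1.47  2.12] margin 0.15
    [-1.69  1.19  1.25  2.42  3.19  0.5   0.19] margin 0.0
    [-0.66  0.54  0.03  2.42  2.34  1.    1.65] margin 0.15
    [-1.26  0.67  0.7   2.42  2.46  0.73  1.28] margin 0.15
    [ 0.07  0.73 -0.79  2.42  2.34  1.36  2.01] margin 0.15
    [-1.02  0.59  0.42  2.42  2.39  0.85  1.46] margin 0.15
    [-0.9   0.56  0.3   2.42  2.36  0.9   1.53] margin 0.15
25 -1 [0.41  0.168 0.202] 24
    [-1.06  0.6   0.48  2.43  2.41  0.83 -1.71] margin 0.14
    [-0.05  0.66 -0.64  2.43  2.33  1.28 -1.21] margin 0.14
    [-1.38  0.75  0.85  2.43  2.56  0.67 -2.02] margin 0.14
    [ 0.04  0.71 -0.75  2.43  2.34  1.34 -1.15] margin 0.14
    [ 0.35  1.05 -1.15  2.43  2.44  1.64 -0.83] margin 0.12
    [ 0.25  0.9  -1.01  
[... 2682 characters left out ...]
-1.27  2.35  2.09  1.25 -0.66] margin 0.0
    [-0.42  0.37 -0.14  2.35  2.11  0.62 -1.1 ] margin 0.22
    [-0.47  0.37 -0.08  2.35  2.11  0.6  -1.11] margin 0.22
    [ 0.17  0.5  -0.81  2.35  2.05  0.88 -0.89] margin 0.22
    [-1.39  0.58  0.98  2.34  2.76  0.26 -1.99] margin 0.07
    [ 0.26  0.56 -0.94  2.35  2.05  0.95 -0.84] margin 0.22
    [ 0.48  0.84 -1.26  2.35  2.08  1.24 -0.67] margin 0.01
    [ 0.35  0.64 -1.05  2.35  2.06  1.03 -0.79] margin 0.22
    [-1.54  0.75  1.19  2.34  3.49  0.25 -2.82] margin 0.0
    [-0.64  0.37  0.11  2.35  2.14  0.54 -1.18] margin 0.22
    [ 0.28  0.57 -0.95  2.35  2.05  0.96 -0.84] margin 0.22
    [ 0.23  0.54 -0.89  2.35  2.05  0.92 -0.86] margin 0.22
```

```bash
python3 - <<'E'
from kin import *
p=np.load("kin.npy"); S=stand(*np.load("S.npy"))
q0=np.array(json.loads(open("log.jsonl").readlines()[-1])["joint_positions"])
pos,R=tappose(S,np.radians(32),.10,-1)
best=None
for jx in (1,-1):
  pos,R=tappose(S,np.radians(32),.10,jx)
  Q=ikall(pos,R,p,40); Q=[q for q in Q if np.minimum(q-LO,HI-q).min()>.1]
  d=[abs(q-q0).max()+.3*np.linalg.norm(q-q0) for q in Q]
  q=Q[int(np.argmin(d))]; print(jx,len(Q),q.round(2),min(d))
  n=14
  for k in range(0,n+1,2):
    qq=q0+(q-q0)*k/n; t,Rq=fk(qq,p); print("  ",t.round(3),'tip',(t+.199*Rq[:,2]).round(3),'z',Rq[:,2].round(2),'x',Rq[:,0].round(2))
E
```

```text
Traceback (most recent call last):
ValueError: attempt to get argmin of an empty sequence
```

```bash
python3 - <<'E'
from kin import *
p=np.load("kin.npy"); S=stand(*np.load("S.npy"))
q0=np.array(json.loads(open("log.jsonl").readlines()[-1])["joint_positions"])
for e in (32,38):
 for jx in (1,-1):
  pos,R=tappose(S,np.radians(e),.02,jx); pos=pos-R[:,2]*.06+np.array([0,0,.06])
  Q=ikall(pos,R,p,40); Q=[q for q in Q if np.minimum(q-LO,HI-q).min()>.02]
  if not Q: print(e,jx,'none'); continue
  d=[abs(q-q0).max()+.3*np.linalg.norm(q-q0) for q in Q]
  q=Q[int(np.argmin(d))]; print(e,jx,len(Q),pos.round(3),q.round(2),min(d))
  n=14
  for k in range(0,n+1,2):
    qq=q0+(q-q0)*k/n; t,Rq=fk(qq,p); print("  ",t.round(3),'tip',(t+.199*Rq[:,2]).round(3),'z',Rq[:,2].round(2),'x',Rq[:,0].round(2))
E
```

```text
32 1 16 [0.381 0.173 0.316] [-1.72  0.34  1.16  2.43  2.07  0.41  1.89] 3.3889813495629024
   [0.422 0.02  0.386] tip [ 0.417 -0.074  0.211] z [-0.02 -0.48 -0.88] x [ 0.99 -0.14  0.05]
   [0.426 0.026 0.378] tip [ 0.452 -0.095  0.222] z [ 0.13 -0.61 -0.78] x [ 0.92  0.37 -0.14]
   [0.431 0.039 0.372] tip [ 0.492 -0.094  0.237] z [ 0.31 -0.67 -0.68] x [ 0.57  0.7  -0.43]
   [0.433 0.06  0.366] tip [ 0.53  -0.069  0.25 ] z [ 0.49 -0.65 -0.58] x [ 0.07  0.69 -0.72]
   [0.431 0.087 0.358] tip [ 0.559 -0.026  0.256] z [ 0.64 -0.57 -0.52] x [-0.39  0.34 -0.86]
   [0.422 0.117 0.348] tip [0.573 0.03  0.251] z [ 0.76 -0.43 -0.48] x [-0.61 -0.21 -0.77]
   [0.405 0.147 0.333] tip [0.57  0.091 0.236] z [ 0.83 -0.28 -0.49] x [-0.51 -0.73 -0.45]
   [0.381 0.173 0.316] tip [0.548 0.147 0.21 ] z [ 0.84 -0.13 -0.53] x [-0.16 -0.99  0.  ]
32 -1 22 [0.381 0.173 0.316] [-1.13  0.17  0.49  2.44  1.97  0.62 -1.07] 2.097302845361952
   [0.422 0.02  0.386] tip [ 0.417 -0.074  0.211] z [-0.02 -0.48 -0.88] x [ 0.99 -0.14  0.05]
   [0.422 0.026 0.377] tip [ 0.442 -0.092  0.218] z [ 0.1  -0.59 -0.8 ] x [0.99 0
[... 1492 characters left out ...]
] tip [ 0.417 -0.074  0.211] z [-0.02 -0.48 -0.88] x [ 0.99 -0.14  0.05]
   [0.425 0.028 0.38 ] tip [ 0.448 -0.084  0.217] z [ 0.11 -0.56 -0.82] x [0.99 0.05 0.1 ]
   [0.429 0.041 0.376] tip [ 0.481 -0.078  0.225] z [ 0.26 -0.6  -0.76] x [0.96 0.26 0.13]
   [0.431 0.059 0.371] tip [ 0.514 -0.056  0.231] z [ 0.41 -0.58 -0.7 ] x [0.88 0.46 0.14]
   [0.431 0.083 0.365] tip [ 0.541 -0.019  0.235] z [ 0.55 -0.51 -0.66] x [0.75 0.65 0.12]
   [0.426 0.111 0.358] tip [0.558 0.03  0.234] z [ 0.67 -0.41 -0.62] x [0.58 0.81 0.09]
   [0.414 0.141 0.349] tip [0.562 0.086 0.227] z [ 0.74 -0.27 -0.61] x [0.38 0.92 0.05]
   [0.396 0.171 0.338] tip [0.551 0.146 0.215] z [ 0.78 -0.12 -0.62] x [0.16 0.99 0.  ]
```

```bash
cat > plan.py <<'E'
from kin import *
p=np.load("kin.npy"); S=stand(*np.load("S.npy"))
def rows(poses,o):
    for t,R in poses:
        d=(t-o['eef_pos'])*100; a=Ro.from_matrix(R@o['eef_rot'].T).as_rotvec(); print([round(float(v),1) for v in d]+[round(float(v),2) for v in a])
E
python3 - <<'E'
from plan import *
o=manip.get_obs(); q0=o['joint_positions']; t0,R0=fk(q0,p); dt=o['eef_pos']-t0; dR=R0.T@o['eef_rot']
pos,R=tappose(S,np.radians(32),.02,-1); pos=pos-R[:,2]*.06+np.array([0,0,.06])
Q=ikall(pos,R,p,40); Q=[q for q in Q if np.minimum(q-LO,HI-q).min()>.1]
q=Q[int(np.argmin([abs(x-q0).max() for x in Q]))]; np.save("qpre.npy",q); print(q.round(2))
P=[]
n=15
for k in range(1,n+1):
    t,Rq=fk(q0+(q-q0)*k/n,p); P.append((t+dt*(1-k/n)+[0,0,.03*np.sin(np.pi*k/n)],Rq))
print(max(Ro.from_matrix(P[i+1][1]@P[i][1].T).magnitude() for i in range(n-1)))
np.save("P_t.npy",[a for a,_ in P]); np.save("P_R.npy",[b for _,b in P])
rows(P[:5],o)
E
```

```text
[-0.12  0.19 -0.59  2.44  1.94  0.79 -0.96]
0.11759815068154494
[-0.2, 0.2, -0.2, -0.07, 0.03, 0.07]
[-0.3, 0.6, -0.4, -0.13, 0.03, 0.15]
[-0.4, 1.0, -0.5, -0.19, 0.03, 0.24]
[-0.4, 1.6, -0.7, -0.25, 0.02, 0.33]
[-0.5, 2.3, -0.9, -0.29, 0.01, 0.43]
```

arm_command(
  series=[
    [-0.2,0.2,0,-0.07,0.03,0.07,0],
    [-0.3,0.6,0,-0.13,0.03,0.15,0],
    [-0.4,1.0,0,-0.19,0.03,0.24,0],
    [-0.4,1.6,0,-0.25,0.02,0.33,0],
    [-0.5,2.3,0,-0.29,0.01,0.43,0],
  ],
)

```text
time_s: 7.95
eef_pos: [0.4254, 0.0429, 0.3836]
eef_rot: [[0.95, 0.198, 0.242], [0.31, -0.686, -0.658], [0.035, 0.7, -0.713]]
force: [0.1, 0.3, -0.3]
width: 0.002
```

```bash
cat > st.py <<'E'
from plan import *
import sys
o=log(); print(o['eef_pos'].round(4),o['joint_positions'].round(2),'F',o['force'].round(1),'tip',(o['eef_pos']+.199*o['eef_rot'][:,2]).round(4),'z',o['eef_rot'][:,2].round(3),'x',o['eef_rot'][:,0].round(3),o['time_s'])
E
python3 - <<'E'
from st import *
T=np.load("P_t.npy");Rr=np.load("P_R.npy"); rows(zip(T[5:10],Rr[5:10]),o)
E
```

```text
[0.4254 0.0429 0.3836] [-1.2   0.15  0.87  2.19  0.81  1.01 -0.53] F [ 0.1  0.3 -0.3] tip [ 0.4735 -0.0881  0.2417] z [ 0.242 -0.658 -0.713] x [0.95  0.31  0.035] 7.95
[-0.0, 0.8, -1.2, -0.04, -0.01, 0.09]
[-0.1, 1.8, -1.5, -0.08, -0.03, 0.2]
[-0.3, 2.9, -2.0, -0.11, -0.04, 0.3]
[-0.5, 4.1, -2.5, -0.13, -0.05, 0.41]
[-0.8, 5.4, -3.1, -0.15, -0.07, 0.52]
```

arm_command(
  series=[
    [0,0.8,0,-0.04,-0.01,0.09,0],
    [-0.2,1.8,0,-0.08,-0.03,0.2,0],
    [-0.5,2.9,0,-0.11,-0.04,0.3,0],
    [-0.8,4.1,-0.3,-0.13,-0.05,0.41,0],
    [-1.2,5.4,-0.6,-0.15,-0.07,0.52,0],
  ],
)

```text
time_s: 8.45
eef_pos: [0.4132, 0.097, 0.3776]
eef_rot: [[0.666, 0.435, 0.606], [0.746, -0.403, -0.531], [0.013, 0.805, -0.593]]
force: [0.9, -1.3, -0.0]
width: 0.008
```

```bash
python3 - <<'E'
from st import *
T=np.load("P_t.npy");Rr=np.load("P_R.npy"); rows(zip(T[10:],Rr[10:]),o)
E
```

```text
[0.4132 0.097  0.3776] [-1.32  0.09  0.81  2.3   1.23  0.87 -0.58] F [ 0.9 -1.3 -0. ] tip [ 0.5338 -0.0086  0.2597] z [ 0.606 -0.531 -0.593] x [0.666 0.746 0.013] 8.45
[-0.0, 1.4, -3.2, -0.02, -0.01, 0.11]
[-0.6, 2.9, -3.9, -0.03, -0.02, 0.22]
[-1.3, 4.4, -4.7, -0.04, -0.04, 0.34]
[-2.2, 6.0, -5.5, -0.04, -0.05, 0.45]
[-3.2, 7.6, -6.2, -0.05, -0.06, 0.57]
```

arm_command(
  series=[
    [-0.4,1.4,-0.5,-0.02,-0.01,0.11,0],
    [-1.0,2.9,-1,-0.03,-0.02,0.22,0],
    [-1.6,4.4,-2,-0.04,-0.04,0.34,0],
    [-2.4,6.0,-3,-0.04,-0.05,0.45,0],
    [-3.2,7.6,-4,-0.05,-0.06,0.57,0],
  ],
)

```text
time_s: 8.95
eef_pos: [0.3809, 0.1731, 0.3373]
eef_rot: [[0.158, 0.526, 0.836], [0.987, -0.08, -0.136], [-0.005, 0.847, -0.532]]
force: [1.3, 0.3, 1.0]
width: 0.003
```

```bash
python3 - <<'E'
from st import *
c=cap('side','7');crop(c,160,140,360,300,4,'c_s7')
for b in (.06,.045,.03,.02):
    for e in (30,): rows([tappose(S,np.radians(e),b,-1)],o)
pos,R=tappose(S,np.radians(30),.03,-1); print((pos-R[:,2]*.06).round(3))
rows([(pos-R[:,2]*.06,R)],o)
E
```

```text
[0.3809 0.1731 0.3373] [-1.39  0.12  0.72  2.43  1.78  0.64 -0.85] F [1.3 0.3 1. ] tip [0.5472 0.1459 0.2314] z [ 0.836 -0.136 -0.532] x [ 0.158  0.987 -0.005] 8.95
[0.7, -0.1, -11.9, -0.0, -0.04, 0.0]
[2.2, -0.4, -11.9, -0.0, -0.04, 0.0]
[3.7, -0.6, -11.9, -0.0, -0.04, 0.0]
[4.7, -0.8, -11.9, -0.0, -0.04, 0.0]
[0.367 0.175 0.248]
[-1.4, 0.2, -8.9, -0.0, -0.04, 0.0]
```

View pics/c_s7.png

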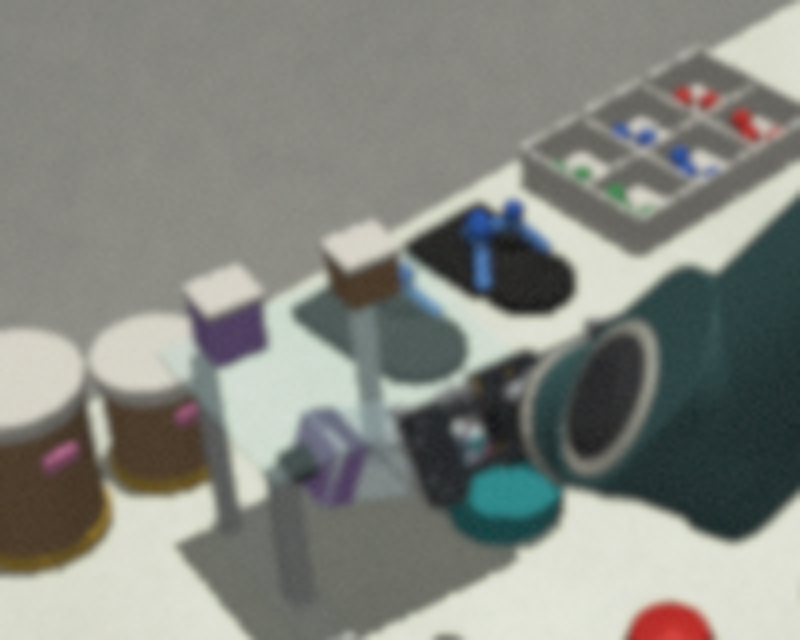

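```bash
python3 - <<'E'
from plan import *
q0=manip.get_obs()['joint_positions']
for e in (30,32):
 for b in (.06,.05,.04,.0):
  for dz in (0,.05):
   pos,R=tappose(S,np.radians(e),b,-1,dz=dz); Q=ikall(pos,R,p,20,q0=q0)
   print(e,b,dz,len(Q), Q[0].round(2) if len(Q) else '')
E
```

```text
30 0.06 0 20 [-1.28  0.56  0.69  2.46  2.41  0.64 -1.75]
30 0.06 0.05 20 [-1.27  0.38  0.68  2.45  2.24  0.61 -1.45]
30 0.05 0 20 [-1.25  0.57  0.68  2.44  2.43  0.64 -1.74]
30 0.05 0.05 20 [-1.18  0.37  0.59  2.44  2.24  0.63 -1.42]
30 0.04 0 20 [-1.22  0.57  0.67  2.42  2.44  0.64 -1.74]
30 0.04 0.05 20 [-0.78  0.33  0.17  2.42  2.2   0.73 -1.29]
30 0.0 0 20 [-1.08  0.57  0.6   2.36  2.49  0.63 -1.7 ]
30 0.0 0.05 20 [-1.16  0.44  0.69  2.35  2.39  0.54 -1.53]
32 0.06 0 20 [-1.27  0.53  0.7   2.45  2.4   0.59 -1.71]
32 0.06 0.05 20 [-1.25  0.34  0.67  2.44  2.2   0.57 -1.38]
32 0.05 0 20 [-1.24  0.54  0.69  2.43  2.42  0.59 -1.71]
32 0.05 0.05 20 [-1.13  0.33  0.55  2.42  2.2   0.59 -1.34]
32 0.04 0 20 [-1.21  0.54  0.68  2.42  2.44  0.58 -1.7 ]
32 0.04 0.05 20 [-1.04  0.33  0.48  2.41  2.2   0.6  -1.32]
32 0.0 0 20 [-1.08  0.55  0.61  2.35  2.48  0.57 -1.67]
32 0.0 0.05 20 [-1.11  0.41  0.64  2.34  2.33  0.5  -1.43]
```

Feasible. I'll descend in front of the shelf edge, then move in to a 25 mm standoff.

arm_command(
  series=[
    [0.2,0,-3,0,-0.01,0,0],
    [0.4,0,-6,0,-0.02,0,0],
    [0.6,-0.1,-9,0,-0.03,0,0],
    [0.7,-0.1,-11.9,0,-0.04,0,0],
    [0.7,-0.1,-11.9,0,-0.04,0,0],
  ],
)

```text
time_s: 9.5
eef_pos: [0.3881, 0.1708, 0.216]
eef_rot: [[0.163, 0.493, 0.854], [0.987, -0.078, -0.144], [-0.005, 0.866, -0.499]]
force: [0.1, 0.1, 0.1]
width: 0.003
```

```bash
python3 - <<'E'
from st import *
c=cap('side','8');crop(c,160,140,360,300,4,'c_s8');c=cap('top','8');crop(c,200,100,360,220,5,'c_t8')
for b in (.03,.025,.02): rows([tappose(S,np.radians(30),b,-1)],o)
E
```

```text
[0.3881 0.1708 0.216 ] [-1.2   0.53  0.56  2.46  2.26  0.7  -1.58] F [0.1 0.1 0.1] tip [0.5581 0.1422 0.1166] z [ 0.854 -0.144 -0.499] x [ 0.163  0.987 -0.005] 9.5
[3.0, -0.4, 0.2, 0.0, -0.0, 0.01]
[3.5, -0.4, 0.2, 0.0, -0.0, 0.01]
[4.0, -0.5, 0.2, 0.0, -0.0, 0.01]
```

View pics/c_s8.png

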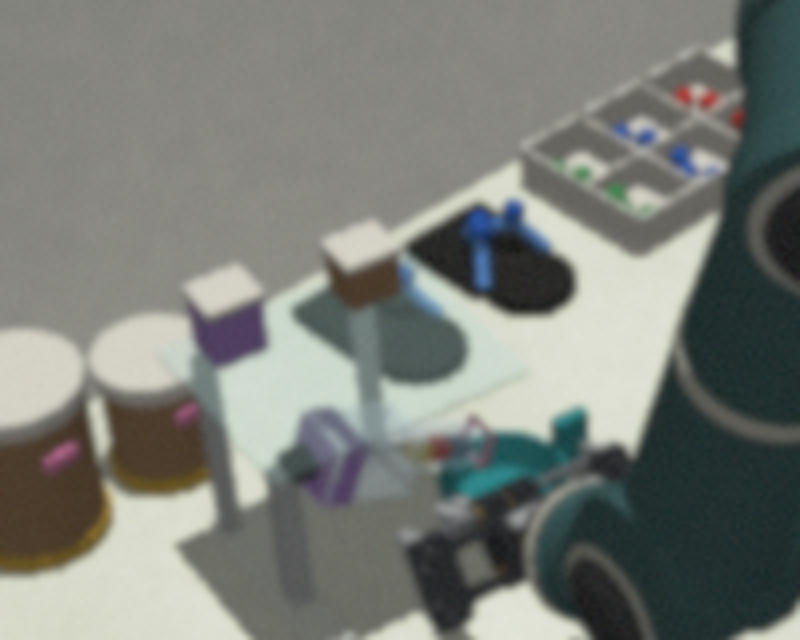

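View pics/c_t8.png

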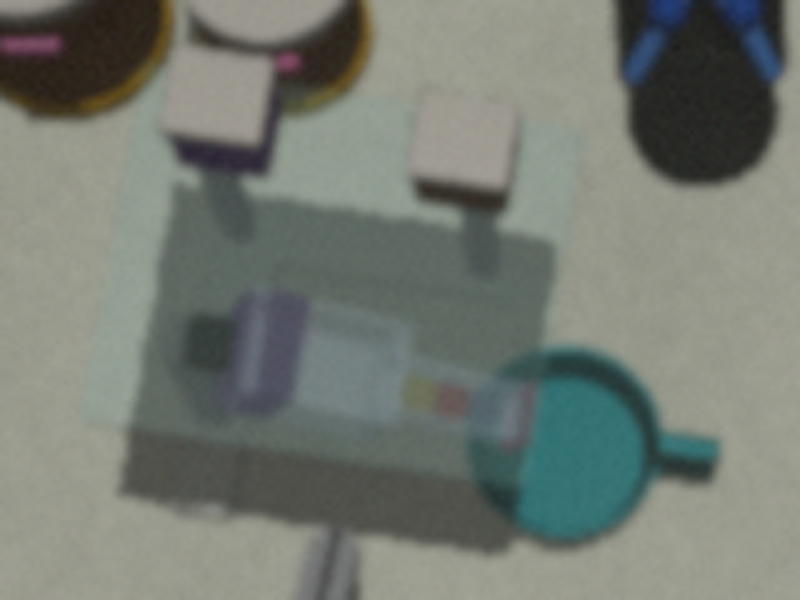

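The top crop shows the fingertips centred at (330,540), in front of the bottle body, with the dish at (565,450) under the mouth at (530,415). Next is a slow approach to find the contact point. A slow push does nothing to the beads.

arm_command(
  series=[
    [2,-0.2,-0.1,0,0,0.005,0],
    [3.5,-0.4,-0.3,0,0,0.01,0],
    [4.5,-0.5,-0.4,0,0,0.01,0],
    [4.8,-0.6,-0.4,0,0,0.01,0],
    [4.8,-0.6,-0.4,0,0,0.01,0],
  ],
)

```text
time_s: 10.1
eef_pos: [0.4364, 0.1655, 0.2156]
eef_rot: [[0.153, 0.49, 0.858], [0.988, -0.078, -0.132], [0.002, 0.868, -0.497]]
force: [-0.6, -0.5, -0.1]
width: 0.01
```

```bash
python3 - <<'E'
from st import *
R=S[0]; tap=b2w([.066,-.026,0],S)[0]; print('tip rel tap in stand axes mm',((o['eef_pos']+.199*o['eef_rot'][:,2]-tap)@R*1000).round(1))
c=cap('top','9');crop(c,230,130,330,220,8,'c_t9')
E
```

```text
[0.4364 0.1655 0.2156] [-1.09  0.57  0.56  2.38  2.37  0.66 -1.61] F [-0.6 -0.5 -0.1] tip [0.6071 0.1393 0.1168] z [ 0.858 -0.132 -0.497] x [0.153 0.988 0.002] 10.1
tip rel tap in stand axes mm [ -2.2 -11.2  -1.5]
```

View pics/c_t9.png

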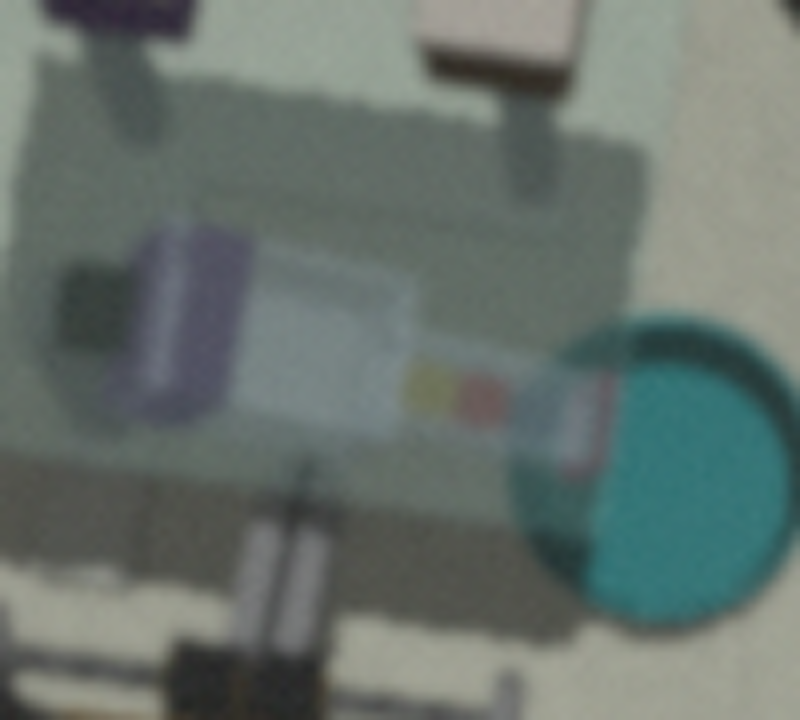

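arm_command(
  series=[
    [0.2,0,-0.2,0,0,0,0],
    [0.3,-0.05,-0.4,0,0,0,0],
    [0.3,-0.05,-0.4,0,0,0,0],
  ],
)

```text
time_s: 10.45
eef_pos: [0.4393, 0.1651, 0.2105]
eef_rot: [[0.152, 0.492, 0.857], [0.988, -0.076, -0.132], [0.001, 0.867, -0.497]]
force: [-0.3, -0.9, -1.0]
width: 0.008
```

arm_command(
  series=[
    [0.2,-0.03,0,0,0,0,0],
    [0.2,-0.03,0,0,0,0,0],
  ],
)

```text
time_s: 10.65
eef_pos: [0.4415, 0.1647, 0.2107]
eef_rot: [[0.153, 0.491, 0.857], [0.988, -0.077, -0.132], [0.001, 0.868, -0.497]]
force: [-0.8, 0.9, -0.2]
width: 0.005
```

arm_command(
  series=[
    [0.2,-0.03,0,0,0,0,0],
    [0.2,-0.03,0,0,0,0,0],
  ],
)

```text
time_s: 10.85
eef_pos: [0.4433, 0.1642, 0.2106]
eef_rot: [[0.153, 0.492, 0.857], [0.988, -0.077, -0.132], [0.001, 0.867, -0.498]]
force: [-3.3, -0.6, -1.0]
width: 0.006
```

arm_command(
  series=[
    [0.2,-0.03,0,0,0,0,0],
    [0.2,-0.03,0,0,0,0,0],
  ],
)

```text
time_s: 11.05
eef_pos: [0.4451, 0.1636, 0.2104]
eef_rot: [[0.154, 0.492, 0.857], [0.988, -0.077, -0.133], [0.0, 0.867, -0.498]]
force: [-6.4, -2.7, 0.7]
width: 0.005
```

```bash
python3 - <<'E'
from st import *
R=S[0]; tap=b2w([.066,-.026,0],S)[0]; print('tip rel tap in stand axes mm',((o['eef_pos']+.199*o['eef_rot'][:,2]-tap)@R*1000).round(1))
E
```

```text
[0.4451 0.1636 0.2104] [-1.07  0.59  0.56  2.37  2.39  0.66 -1.63] F [-6.4 -2.7  0.7] tip [0.6155 0.1372 0.1113] z [ 0.857 -0.133 -0.498] x [0.154 0.988 0.   ] 11.05
tip rel tap in stand axes mm [-1.4 -2.5 -7. ]
```

Contact is at eef x ≈ 0.441. I'll draw back 25 mm and make the first tap.

arm_command(
  series=[
    [-1.5,0.24,0,0,0,0,0],
    [-2.8,0.45,0,0,0,0,0],
    [-2.8,0.45,0,0,0,0,0],
    [-2.8,0.45,0,0,0,0,0],
  ],
)

```text
time_s: 11.45
eef_pos: [0.4171, 0.1692, 0.2109]
eef_rot: [[0.151, 0.491, 0.858], [0.988, -0.077, -0.131], [0.002, 0.868, -0.497]]
force: [1.3, 0.3, -0.3]
width: 0.004
```

```bash
python3 - <<'E'
from st import *
c=cap('top','10');crop(c,230,130,330,220,8,'c_t10')
E
```

```text
[0.4171 0.1692 0.2109] [-1.13  0.57  0.55  2.41  2.34  0.69 -1.62] F [ 1.3  0.3 -0.3] tip [0.5878 0.1432 0.112 ] z [ 0.858 -0.131 -0.497] x [0.151 0.988 0.002] 11.45
```

arm_command(
  series=[
    [1.5,-0.24,0,0,0,0,0],
    [3.0,-0.48,0,0,0,0,0],
    [1.5,-0.24,0,0,0,0,0],
    [0,0,0,0,0,0,0],
    [0,0,0,0,0,0,0],
  ],
)

```text
time_s: 12.0
eef_pos: [0.416, 0.1687, 0.2105]
eef_rot: [[0.152, 0.492, 0.857], [0.988, -0.076, -0.132], [0.001, 0.867, -0.498]]
force: [0.3, 0.1, -0.2]
width: 0.009
```

```bash
python3 - <<'E'
from st import *
c=cap('top','11');crop(c,230,130,330,220,8,'c_t11')
E
```

```text
[0.416  0.1687 0.2105] [-1.13  0.57  0.55  2.42  2.34  0.69 -1.62] F [ 0.3  0.1 -0.2] tip [0.5866 0.1425 0.1114] z [ 0.857 -0.132 -0.498] x [0.152 0.988 0.001] 12.0
```

View pics/c_t10.png

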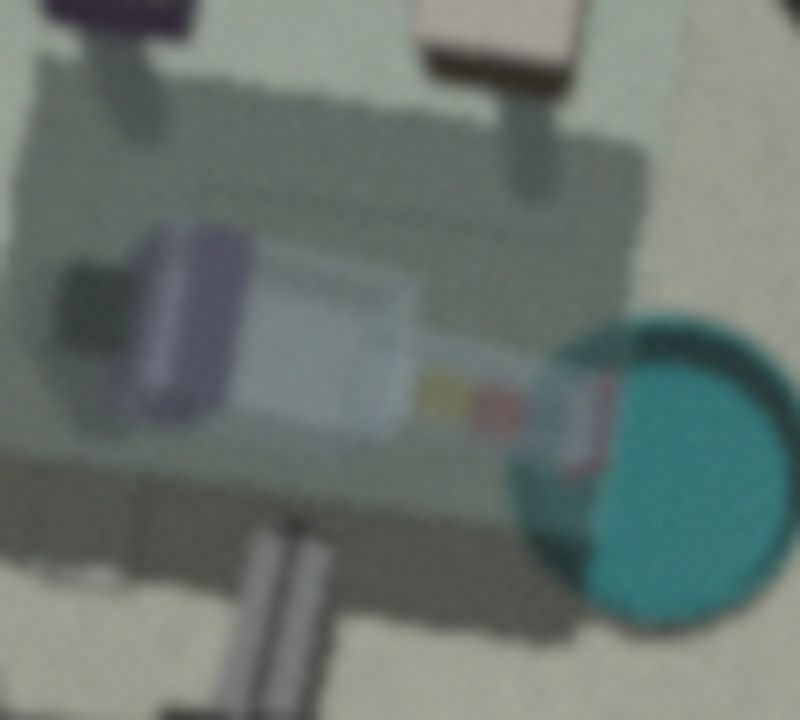

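View pics/c_t11.png

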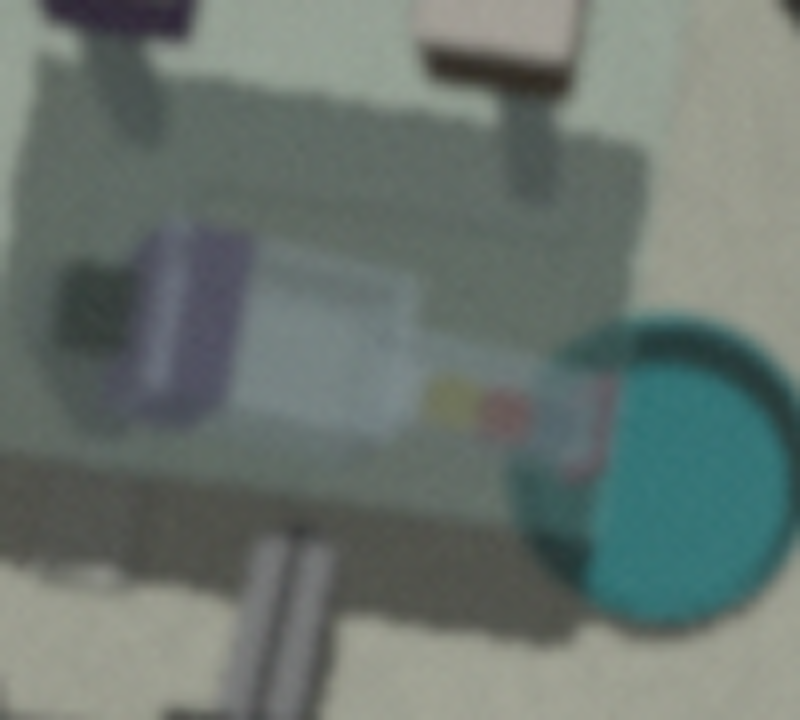

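Beads move outward: the red one went from (482,402) to (495,410) to (504,414) in the crop. I'll repeat this.

arm_command(
  series=[
    [1.5,-0.24,0,0,0,0,0],
    [3.0,-0.48,0,0,0,0,0],
    [1.5,-0.24,0,0,0,0,0],
    [0,0,0,0,0,0,0],
    [0,0,0,0,0,0,0],
  ],
)

```text
time_s: 12.55
eef_pos: [0.4157, 0.1688, 0.2105]
eef_rot: [[0.152, 0.492, 0.857], [0.988, -0.076, -0.131], [0.001, 0.867, -0.498]]
force: [-0.4, -0.2, -0.8]
width: 0.005
```

arm_command(
  series=[
    [1.5,-0.24,0,0,0,0,0],
    [3.0,-0.48,0,0,0,0,0],
    [1.5,-0.24,0,0,0,0,0],
    [0,0,0,0,0,0,0],
    [0,0,0,0,0,0,0],
  ],
)

```text
time_s: 13.05
eef_pos: [0.4155, 0.1688, 0.2105]
eef_rot: [[0.152, 0.492, 0.857], [0.988, -0.076, -0.131], [0.001, 0.867, -0.498]]
force: [0.4, 0.3, -0.6]
width: 0.002
```

```bash
python3 - <<'E'
from st import *
c=cap('top','12');crop(c,230,130,330,220,8,'c_t12')
E
```

```text
[0.4155 0.1688 0.2105] [-1.13  0.57  0.55  2.42  2.34  0.69 -1.62] F [ 0.4  0.3 -0.6] tip [0.5861 0.1427 0.1114] z [ 0.857 -0.131 -0.498] x [0.152 0.988 0.001] 13.05
```

View pics/c_t12.png

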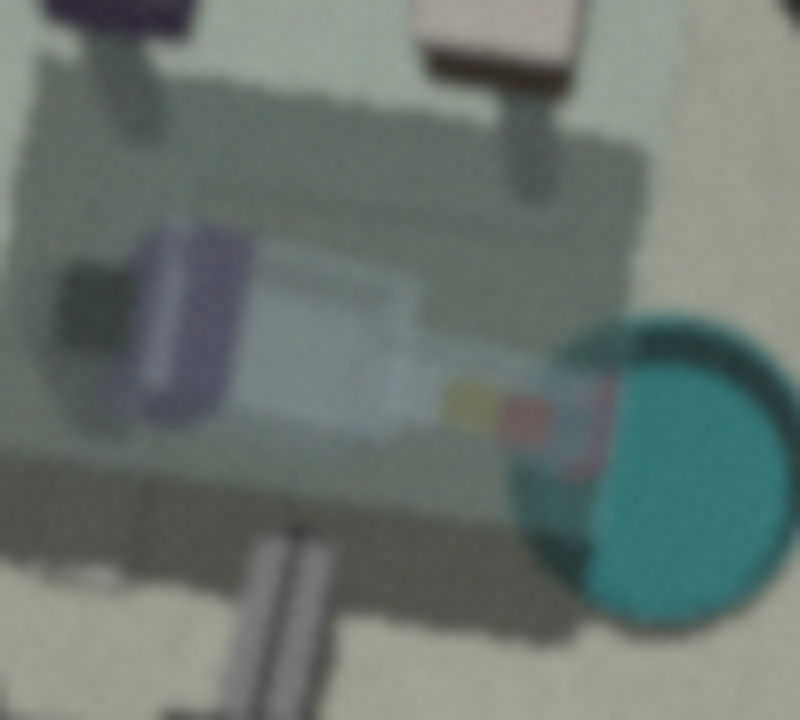

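arm_command(
  series=[
    [1.5,-0.24,0,0,0,0,0],
    [3.1,-0.49,0,0,0,0,0],
    [1.5,-0.24,0,0,0,0,0],
    [0,0,0,0,0,0,0],
    [0,0,0,0,0,0,0],
  ],
)

```text
time_s: 13.6
eef_pos: [0.4164, 0.1689, 0.2106]
eef_rot: [[0.152, 0.492, 0.857], [0.988, -0.076, -0.131], [0.001, 0.867, -0.498]]
force: [1.2, -0.7, -1.1]
width: 0.004
```

arm_command(
  series=[
    [1.5,-0.24,0,0,0,0,0],
    [3.1,-0.49,0,0,0,0,0],
    [1.5,-0.24,0,0,0,0,0],
    [0,0,0,0,0,0,0],
    [0,0,0,0,0,0,0],
  ],
)

```text
time_s: 14.1
eef_pos: [0.4169, 0.1689, 0.2107]
eef_rot: [[0.152, 0.492, 0.857], [0.988, -0.076, -0.131], [0.001, 0.867, -0.498]]
force: [0.5, 0.3, -0.4]
width: 0.001
```

```bash
python3 - <<'E'
from st import *
c=cap('top','13');crop(c,230,130,330,220,8,'c_t13')
E
```

```text
[0.4169 0.1689 0.2107] [-1.13  0.57  0.56  2.42  2.34  0.69 -1.62] F [ 0.5  0.3 -0.4] tip [0.5875 0.1427 0.1117] z [ 0.857 -0.131 -0.498] x [0.152 0.988 0.001] 14.1
```

View pics/c_t13.png

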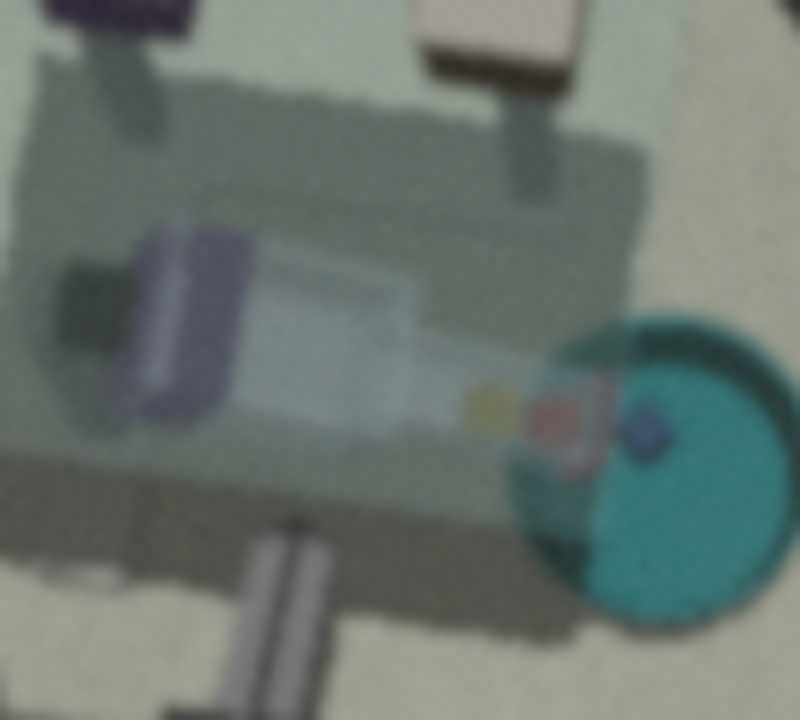

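The blue bead has dropped into the dish at (647,433) in the crop. Red and yellow remain, so I keep tapping.

arm_command(
  series=[
    [1.5,-0.24,0,0,0,0,0],
    [3.0,-0.48,0,0,0,0,0],
    [1.5,-0.24,0,0,0,0,0],
    [0,0,0,0,0,0,0],
    [0,0,0,0,0,0,0],
  ],
)

```text
time_s: 14.65
eef_pos: [0.416, 0.1688, 0.2105]
eef_rot: [[0.152, 0.492, 0.857], [0.988, -0.076, -0.131], [0.001, 0.867, -0.498]]
force: [0.6, 0.3, 0.3]
width: 0.002
```

arm_command(
  series=[
    [1.5,-0.24,0,0,0,0,0],
    [3.0,-0.48,0,0,0,0,0],
    [1.5,-0.24,0,0,0,0,0],
    [0,0,0,0,0,0,0],
    [0,0,0,0,0,0,0],
  ],
)

```text
time_s: 15.15
eef_pos: [0.4156, 0.1689, 0.2105]
eef_rot: [[0.152, 0.492, 0.857], [0.988, -0.076, -0.131], [0.001, 0.867, -0.498]]
force: [-0.4, -0.1, -0.6]
width: 0.004
```

arm_command(
  series=[
    [1.5,-0.24,0,0,0,0,0],
    [3.0,-0.48,0,0,0,0,0],
    [1.5,-0.24,0,0,0,0,0],
    [0,0,0,0,0,0,0],
    [0,0,0,0,0,0,0],
  ],
)

```text
time_s: 15.65
eef_pos: [0.4155, 0.1688, 0.2105]
eef_rot: [[0.152, 0.492, 0.857], [0.988, -0.076, -0.131], [0.001, 0.867, -0.498]]
force: [0.6, 0.5, 0.3]
width: 0.007
```

```bash
python3 - <<'E'
from st import *
c=cap('top','14');crop(c,230,130,330,220,8,'c_t14')
E
```

```text
[0.4155 0.1688 0.2105] [-1.13  0.57  0.56  2.42  2.34  0.69 -1.62] F [0.6 0.5 0.3] tip [0.5861 0.1427 0.1114] z [ 0.857 -0.131 -0.498] x [0.152 0.988 0.001] 15.65
```

View pics/c_t14.png

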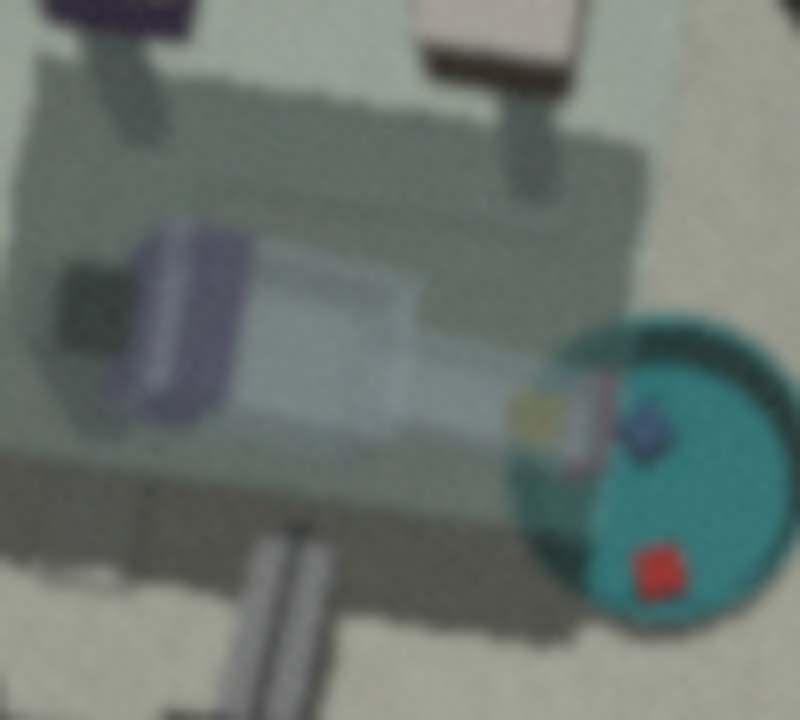

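Blue and red are now in the dish, at (647,430) and (660,572). Yellow is at (538,415), near the mouth. A few slightly gentler taps should free it.

arm_command(
  series=[
    [1.6,-0.25,0,0,0,0,0],
    [3.0,-0.48,0,0,0,0,0],
    [1.6,-0.25,0,0,0,0,0],
    [0,0,0,0,0,0,0],
    [0,0,0,0,0,0,0],
  ],
)

```text
time_s: 16.2
eef_pos: [0.4155, 0.1688, 0.2105]
eef_rot: [[0.152, 0.492, 0.857], [0.988, -0.076, -0.131], [0.001, 0.867, -0.498]]
force: [-0.0, 1.0, -1.0]
width: 0.006
```

arm_command(
  series=[
    [1.6,-0.25,0,0,0,0,0],
    [3.0,-0.48,0,0,0,0,0],
    [1.6,-0.25,0,0,0,0,0],
    [0,0,0,0,0,0,0],
    [0,0,0,0,0,0,0],
  ],
)

```text
time_s: 16.7
eef_pos: [0.4155, 0.1688, 0.2105]
eef_rot: [[0.152, 0.492, 0.857], [0.988, -0.076, -0.131], [0.0, 0.867, -0.498]]
force: [0.6, 0.8, -0.6]
width: 0.006
```

```bash
python3 - <<'E'
from st import *
c=cap('top','15');crop(c,230,130,330,220,8,'c_t15')
E
```

```text
[0.4155 0.1688 0.2105] [-1.13  0.57  0.56  2.42  2.34  0.69 -1.62] F [ 0.6  0.8 -0.6] tip [0.586  0.1427 0.1113] z [ 0.857 -0.131 -0.498] x [0.152 0.988 0.   ] 16.7
```

View pics/c_t15.png

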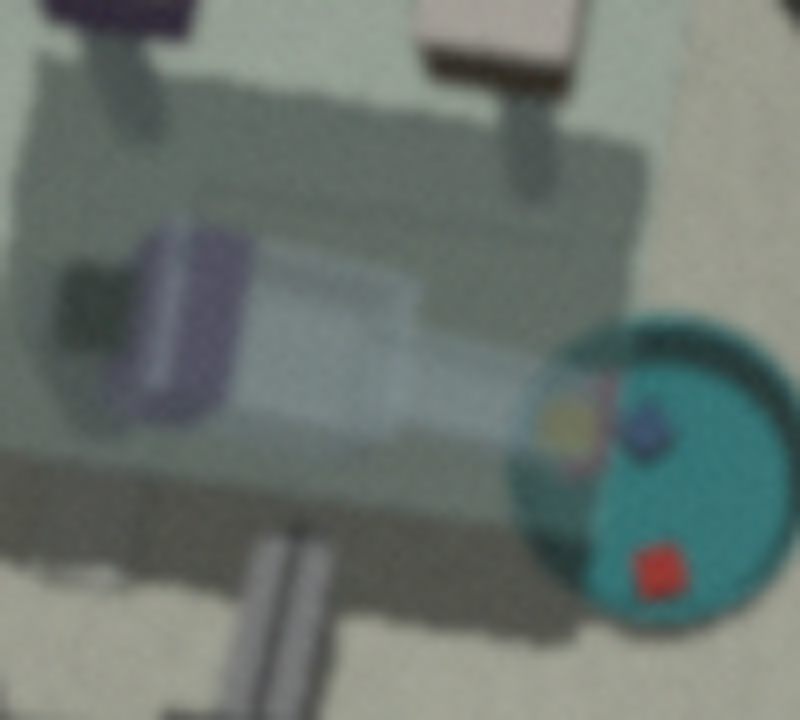

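arm_command(
  series=[
    [1.6,-0.25,0,0,0,0,0],
    [3.0,-0.48,0,0,0,0,0],
    [1.6,-0.25,0,0,0,0,0],
    [0,0,0,0,0,0,0],
    [0,0,0,0,0,0,0],
  ],
)

```text
time_s: 17.25
eef_pos: [0.4155, 0.1688, 0.2105]
eef_rot: [[0.152, 0.492, 0.857], [0.988, -0.076, -0.131], [0.0, 0.867, -0.498]]
force: [-0.4, -1.1, -0.6]
width: 0.004
```

```bash
python3 - <<'E'
from st import *
c=cap('top','16');crop(c,230,130,330,220,8,'c_t16')
E
```

```text
[0.4155 0.1688 0.2105] [-1.13  0.57  0.56  2.42  2.34  0.69 -1.62] F [-0.4 -1.1 -0.6] tip [0.5861 0.1427 0.1113] z [ 0.857 -0.131 -0.498] x [0.152 0.988 0.   ] 17.25
```

View pics/c_t16.png

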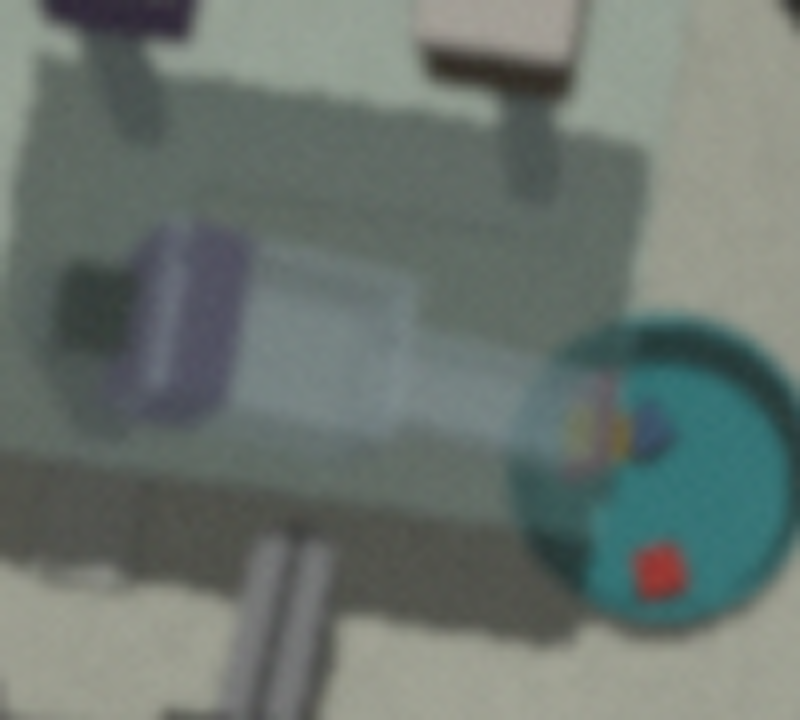

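```bash
python3 - <<'E'
from st import *
c=cap('top','17');crop(c,280,160,340,215,12,'c_t17');c=cap('side','17');crop(c,250,220,320,290,8,'c_s17')
E
```

```text
[0.4165 0.169  0.2107] [-1.13  0.57  0.56  2.42  2.34  0.69 -1.62] F [-0.1  1.1 -0.1] tip [0.5871 0.1429 0.1117] z [ 0.858 -0.131 -0.498] x [0.152 0.988 0.001] 17.3
```

View pics/c_t17.png

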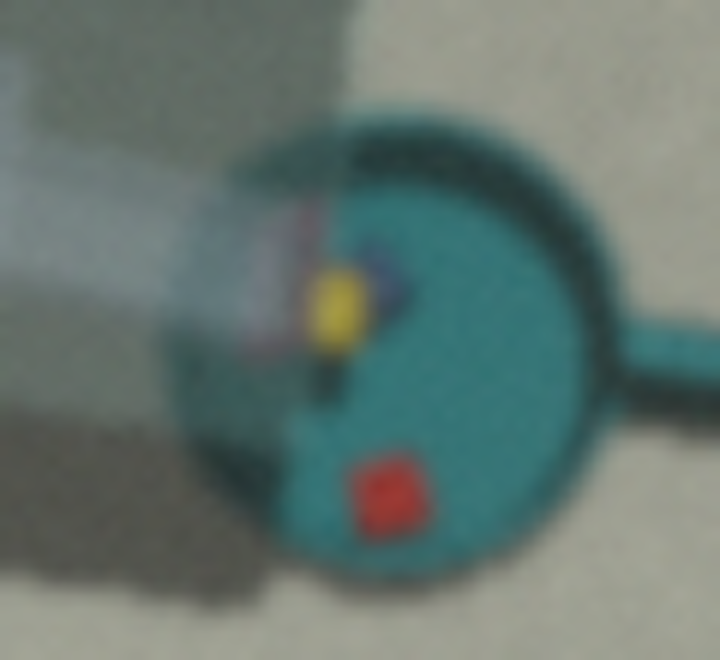

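View pics/c_s17.png

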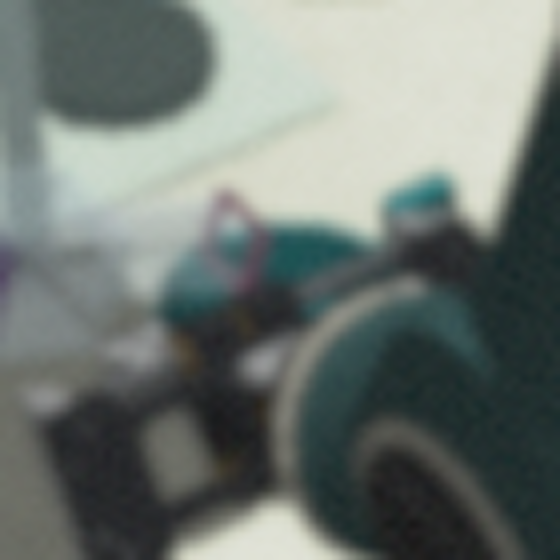

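The yellow bead is dropping into the dish: in the crop it has left the mouth and is at (338,310) over the dish floor. I'm retreating the way I came.

arm_command(
  series=[
    [-1.5,0.2,0.2,0,0,0,0],
    [-2.8,0.3,0.5,0,0,0,0],
    [-2.9,0.3,3.5,0,0.01,0,0],
    [-3.1,0.3,7.5,0,0.02,0,0],
    [-3.4,0.4,12,0,0.04,0,0],
  ],
)

```text
time_s: 17.9
eef_pos: [0.3854, 0.1727, 0.3156]
eef_rot: [[0.155, 0.512, 0.845], [0.988, -0.076, -0.136], [-0.005, 0.856, -0.517]]
force: [0.1, 1.1, 1.4]
width: 0.008
```

```bash
python3 - <<'E'
from st import *
c=cap('top','18');crop(c,280,160,340,215,12,'c_t18')
L=[json.loads(l) for l in open("log.jsonl")]
for l in L:
    if any(abs(l['time_s']-t)<.06 for t in (7.45,7.95,8.45,8.95)):
        print(l['time_s']); rows([(np.array(l['eef_pos']),np.array(l['eef_rot']))],o)
E
```

```text
[0.3854 0.1727 0.3156] [-1.43  0.22  0.8   2.44  1.92  0.6  -1.04] F [0.1 1.1 1.4] tip [0.5536 0.1456 0.2127] z [ 0.845 -0.136 -0.517] x [ 0.155  0.988 -0.005] 17.9
7.45
[4.5, -15.2, 6.8, 0.52, 0.29, -1.49]
7.95
[4.0, -13.0, 6.8, 0.2, 0.17, -1.09]
8.45
[2.8, -7.6, 6.2, 0.06, 0.08, -0.57]
8.95
[-0.5, 0.0, 2.2, 0.0, 0.02, -0.0]
```

View pics/c_t18.png

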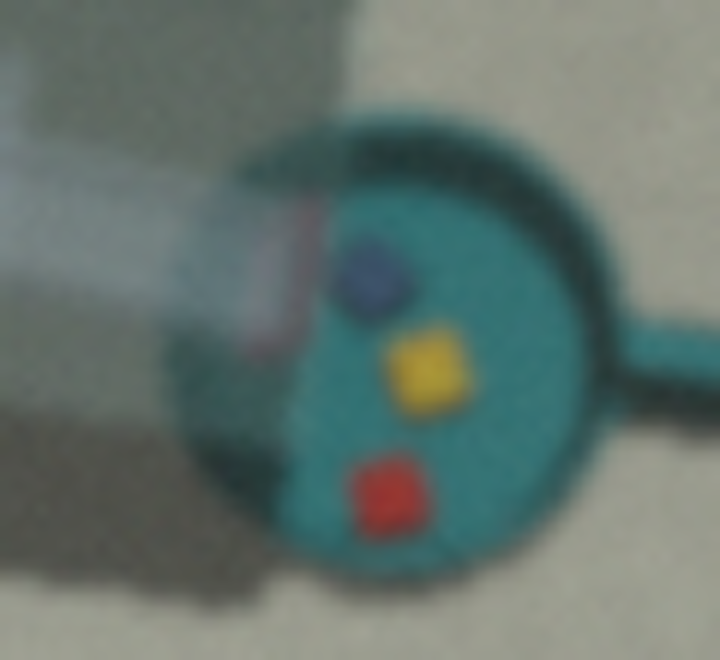

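All three beads lie in the dish, at (372,282), (430,372) and (390,497) in the crop. I'm reversing the sweep to bring the tool back to vertical.

arm_command(
  series=[
    [-0.5,0,2.5,0,0.02,0,0],
    [0,-1,4,0,0.03,-0.1,0],
    [0.7,-3,5,0.02,0.04,-0.22,0],
    [1.6,-5,6,0.04,0.06,-0.36,0],
    [2.4,-7,6.2,0.05,0.08,-0.5,0],
  ],
)

```text
time_s: 18.45
eef_pos: [0.4096, 0.1022, 0.3774]
eef_rot: [[0.614, 0.463, 0.638], [0.789, -0.372, -0.489], [0.011, 0.804, -0.594]]
force: [0.4, -0.7, -0.3]
width: 0.006
```

```bash
python3 - <<'E'
from st import *
L=[json.loads(l) for l in open("log.jsonl")]
for l in L:
    if any(abs(l['time_s']-t)<.06 for t in (7.15,7.45,7.95)):
        print(l['time_s']); rows([(np.array(l['eef_pos']),np.array(l['eef_rot']))],o)
E
```

```text
[0.4096 0.1022 0.3774] [-1.45  0.07  0.93  2.32  1.26  0.83 -0.56] F [ 0.4 -0.7 -0.3] tip [0.5366 0.0049 0.2591] z [ 0.638 -0.489 -0.594] x [0.614 0.789 0.011] 18.45
7.15
[1.9, -11.4, 0.7, 0.73, 0.27, -1.0]
7.45
[2.1, -8.2, 0.7, 0.45, 0.12, -1.01]
7.95
[1.6, -5.9, 0.6, 0.15, 0.07, -0.59]
```

arm_command(
  series=[
    [0.4,-1.5,0.5,0.03,0.01,-0.14,0],
    [0.8,-3,0.6,0.07,0.03,-0.28,0],
    [1.2,-4.5,0.6,0.11,0.05,-0.42,0],
    [1.6,-6,0.6,0.15,0.07,-0.56,0],
    [1.8,-6.6,0.6,0.22,0.08,-0.68,0],
  ],
)

```text
time_s: 18.95
eef_pos: [0.4275, 0.036, 0.3825]
eef_rot: [[0.975, 0.125, 0.184], [0.215, -0.748, -0.628], [0.059, 0.652, -0.756]]
force: [-1.3, -0.2, -0.5]
width: 0.003
```

```bash
python3 - <<'E'
from st import *
D=b2w([0,0,0],S); 
# vertical pose with tool x = current regrasp orientation
c,s=.988,-.154
R=np.array([[c,s,0],[s,-c,0],[0,0,-1.]]); rows([(np.array([.44,-.02,.40]),R)],o)
print(Ro.from_matrix(R@o['eef_rot'].T).magnitude())
E
```

```text
[0.4275 0.036  0.3825] [-1.27  0.19  1.01  2.18  0.69  0.98 -0.51] F [-1.3 -0.2 -0.5] tip [ 0.4641 -0.0889  0.232 ] z [ 0.184 -0.628 -0.756] x [0.975 0.215 0.059] 18.95
[1.3, -5.6, 1.7, 0.71, 0.08, -0.33]
0.7909018162924166
```

arm_command(
  series=[
    [0.2,-1,0.3,0.13,0.015,-0.06,0],
    [0.5,-2,0.6,0.26,0.03,-0.12,0],
    [0.8,-3,1,0.39,0.045,-0.18,0.2],
    [1,-4,1.4,0.52,0.06,-0.24,0.4],
    [1.3,-5.6,1.7,0.64,0.072,-0.3,0.45],
  ],
)

```text
time_s: 19.45
eef_pos: [0.4405, -0.0193, 0.4]
eef_rot: [[0.993, -0.116, 0.014], [-0.115, -0.991, -0.067], [0.022, 0.065, -0.998]]
force: [-0.4, 0.3, 0.7]
width: 0.22
```

```bash
python3 - <<'E'
from st import *
c,s=.988,-.154
R=np.array([[c,s,0],[s,-c,0],[0,0,-1.]]); rows([(np.array([.6179,-.0325,.36]),R)],o)
t=cap('top','19');crop(t,280,160,340,215,12,'c_t19'); sd=cap('side','19');crop(sd,240,200,330,290,8,'c_s19')
# measure rim/fin
E
```

```text
[ 0.4405 -0.0193  0.4   ] [-0.96  0.12  0.99  2.08 -0.04  0.98 -0.07] F [-0.4  0.3  0.7] tip [ 0.4433 -0.0327  0.2015] z [ 0.014 -0.067 -0.998] x [ 0.993 -0.115  0.022] 19.45
[17.7, -1.3, -4.0, 0.07, 0.01, -0.04]
```

View pics/c_t19.png

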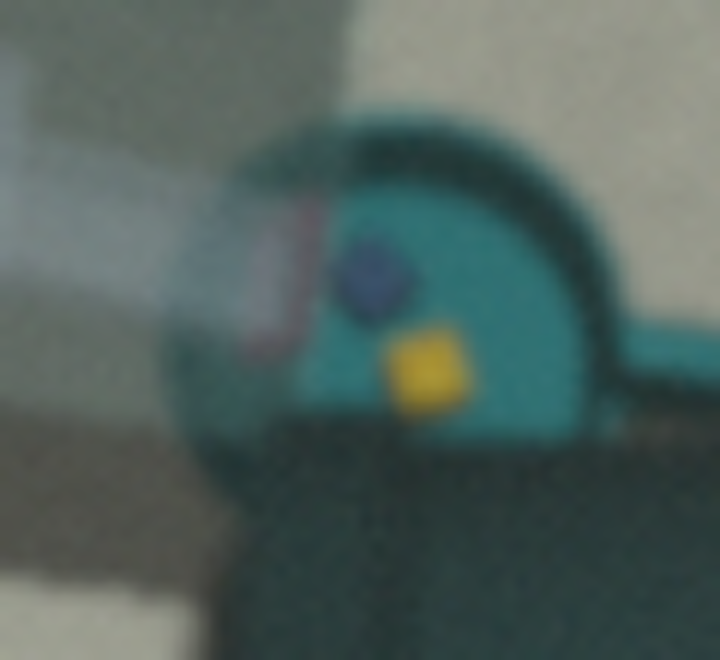

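View pics/c_s19.png

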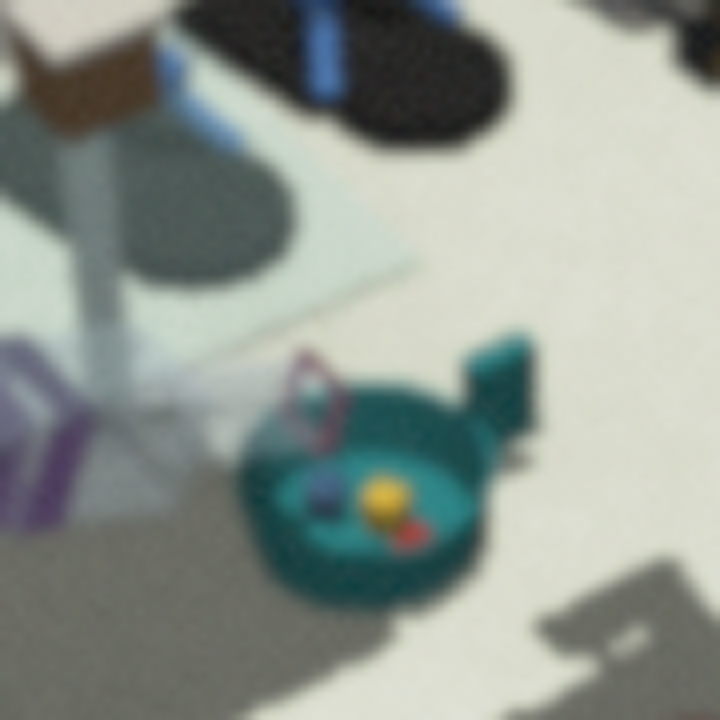

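arm_command(
  series=[
    [4,-2,-0.5,0.07,0.01,-0.04,0.45],
    [8,-4,-1,0.07,0.01,-0.04,0.45],
    [12,-5,-2,0.07,0.01,-0.04,0.45],
    [15.5,-4,-3,0.07,0.01,-0.04,0.45],
    [17.7,-1.3,-4,0.07,0.01,-0.04,0.45],
  ],
)

```text
time_s: 20.05
eef_pos: [0.6186, -0.0332, 0.3579]
eef_rot: [[0.988, -0.156, -0.001], [-0.156, -0.988, -0.009], [0.0, 0.009, -1.0]]
force: [-0.8, -0.6, 0.0]
width: 0.451
```

arm_command(
  series=[
    [0,0,0,0,0,0,0.45],
    [0,0,0,0,0,0,0.45],
  ],
)

```text
time_s: 20.25
eef_pos: [0.6171, -0.0308, 0.3584]
eef_rot: [[0.988, -0.152, -0.001], [-0.152, -0.988, -0.007], [-0.0, 0.007, -1.0]]
force: [0.1, -0.2, 1.4]
width: 0.448
```

```bash
python3 - <<'E'
from st import *
c,s=.988,-.154
R=np.array([[c,s,0],[s,-c,0],[0,0,-1.]]); rows([(np.array([.6179,-.0325,.2265]),R)],o)
E
```

```text
[ 0.6171 -0.0308  0.3584] [-0.6   0.59  0.85  1.7  -0.48  1.08  0.24] F [ 0.1 -0.2  1.4] tip [ 0.6168 -0.0323  0.1594] z [-0.001 -0.007 -1.   ] x [ 0.988 -0.152 -0.   ] 20.25
[0.1, -0.2, -13.2, 0.01, -0.0, -0.0]
```

arm_command(
  series=[
    [0.1,-0.2,-4,0.005,0,0,0.45],
    [0.1,-0.2,-8,0.007,0,0,0.45],
    [0.1,-0.2,-11,0.007,0,0,0.45],
    [0.1,-0.2,-13.1,0.007,0,0,0.45],
    [0.1,-0.2,-13.1,0.007,0,0,0.45],
  ],
)

```text
time_s: 20.75
eef_pos: [0.6168, -0.034, 0.2265]
eef_rot: [[0.988, -0.153, -0.003], [-0.153, -0.988, 0.002], [-0.003, -0.001, -1.0]]
force: [-0.9, -0.1, 0.5]
width: 0.447
```

arm_command(
  series=[
    [0,0,0,0,0,0,0.25],
    [0,0,0,0,0,0,0.1],
    [0,0,0,0,0,0,0],
    [0,0,0,0,0,0,0],
    [0,0,0,0,0,0,0],
  ],
  grip_force=25,
)

```text
time_s: 21.25
eef_pos: [0.6182, -0.0339, 0.2291]
eef_rot: [[0.988, -0.153, 0.002], [-0.153, -0.988, 0.004], [0.002, -0.004, -1.0]]
force: [-1.7, 0.2, 8.4]
width: 0.129
```

```bash
python3 - <<'E'
from st import *
print(o['width']); sd=cap('side','20');crop(sd,240,200,330,290,8,'c_s20')
E
```

```text
[ 0.6182 -0.0339  0.2291] [-0.51  0.74  0.72  1.77 -0.63  0.87  0.35] F [-1.7  0.2  8.4] tip [ 0.6187 -0.0332  0.0301] z [ 0.002  0.004 -1.   ] x [ 0.988 -0.153  0.002] 21.25
0.12854600427830531
```

View pics/c_s20.png

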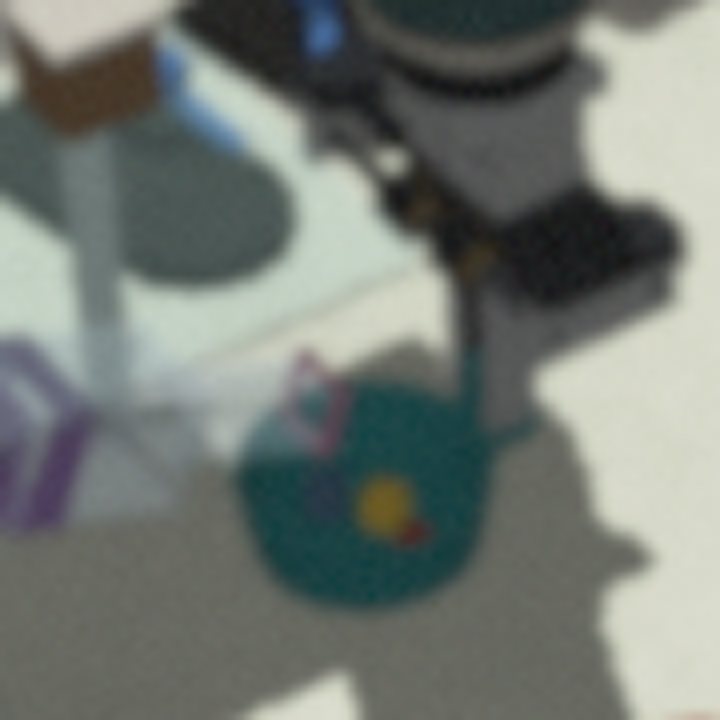

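arm_command(
  series=[
    [0,0,0.5,0,0,0,0],
    [0,-0.5,1,0,0,0,0],
    [0,-1.5,1,0,0,0,0],
    [0,-3,1,0,0,0,0],
    [0,-5,1,0,0,0,0],
  ],
)

```text
time_s: 21.8
eef_pos: [0.618, -0.085, 0.2383]
eef_rot: [[0.988, -0.153, 0.001], [-0.153, -0.988, 0.003], [0.001, -0.004, -1.0]]
force: [0.1, -1.1, -1.3]
width: 0.126
```

arm_command(
  series=[
    [0,-2.2,0,0,0,0,0],
    [0,-4,0.5,0,0,0,0],
    [0,-5.2,2,0,0,0,0],
    [0,-6,4,0,0,0,0],
    [0,-6,6,0,0,0,0],
  ],
)

```text
time_s: 22.3
eef_pos: [0.6178, -0.1458, 0.3002]
eef_rot: [[0.988, -0.155, 0.002], [-0.155, -0.988, 0.003], [0.002, -0.003, -1.0]]
force: [0.1, -0.3, -1.9]
width: 0.129
```

arm_command(
  series=[
    [0,0,1.5,0,0,0,0],
    [-0.5,0,2.5,0,0,0,0],
    [-1.5,0,3,0,0,0,0],
    [-3,0,3,0,0,0,0],
    [-5,0,3,0,0,0,0],
  ],
)

```text
time_s: 22.8
eef_pos: [0.5671, -0.1435, 0.328]
eef_rot: [[0.988, -0.153, 0.001], [-0.153, -0.988, 0.004], [0.0, -0.004, -1.0]]
force: [0.9, -0.6, -0.6]
width: 0.123
```

```bash
python3 - <<'E'
from st import *
print(o['width']); sd=cap('side','21');crop(sd,240,160,400,290,5,'c_s21')
E
```

```text
[ 0.5671 -0.1435  0.328 ] [-0.42  0.57  0.84  1.81 -0.5   0.99  0.47] F [ 0.9 -0.6 -0.6] tip [ 0.5673 -0.1428  0.129 ] z [ 0.001  0.004 -1.   ] x [ 0.988 -0.153  0.   ] 22.8
0.12279067058276913
```

View pics/c_s21.png

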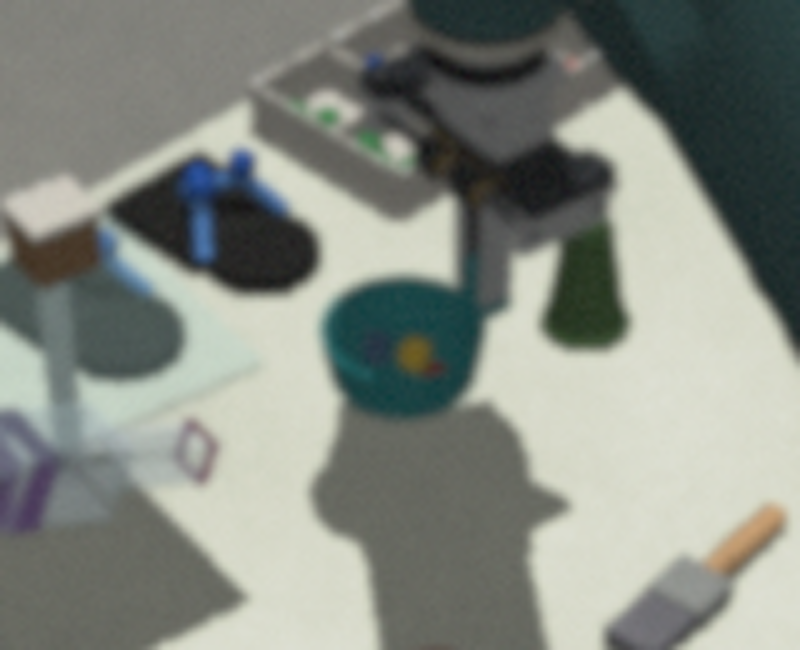

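arm_command(
  series=[
    [-2,0.5,0,0,0,0,0],
    [-4.5,2,0,0,0,0,0],
    [-7,4.5,0,0,0,0,0],
    [-9,7.5,0,0,0,0,0],
    [-10.5,11,0,0,0,0,0],
  ],
)

```text
time_s: 23.35
eef_pos: [0.461, -0.0335, 0.3279]
eef_rot: [[0.988, -0.155, 0.0], [-0.155, -0.988, 0.004], [-0.0, -0.004, -1.0]]
force: [2.1, 1.0, -0.1]
width: 0.128
```

arm_command(
  series=[
    [-0.7,3.5,0,0,0,0,0],
    [-1,7,0,0,0,0,0],
    [-1,10.5,0,0,0,0,0],
    [-1,14,0,0,0,0,0],
    [-1,17.5,0,0,0,0,0],
  ],
)

```text
time_s: 23.85
eef_pos: [0.4521, 0.1424, 0.3282]
eef_rot: [[0.988, -0.153, 0.001], [-0.153, -0.988, 0.004], [0.0, -0.004, -1.0]]
force: [1.0, 0.3, -1.6]
width: 0.127
```

arm_command(
  series=[
    [0.3,3.5,0,0,0,0,0],
    [0.8,7,0,0,0,0,0],
    [1.4,10.5,0,0,0,0,0],
    [2,13.5,0,0,0,0,0],
    [2.4,16,0,0,0,0,0],
  ],
)

```text
time_s: 24.35
eef_pos: [0.4764, 0.3026, 0.3279]
eef_rot: [[0.988, -0.152, 0.001], [-0.152, -0.988, 0.003], [0.0, -0.003, -1.0]]
force: [0.1, -0.4, -1.9]
width: 0.128
```

```bash
python3 - <<'E'
from st import *
print(o['width'])
E
```

```text
[0.4764 0.3026 0.3279] [-1.25  0.52  0.82  1.86 -0.46  0.96 -0.37] F [ 0.1 -0.4 -1.9] tip [0.4766 0.3032 0.1289] z [ 0.001  0.003 -1.   ] x [ 0.988 -0.152  0.   ] 24.35
0.12802048783905426
```

arm_command(
  series=[
    [-0.1,1.8,-0.5,0,0,0,0],
    [-0.2,3.2,-2,0,0,0,0],
    [-0.3,3.9,-4,0,0,0,0],
    [-0.3,3.9,-6,0,0,0,0],
    [-0.3,3.9,-7.5,0,0,0,0],
  ],
)

```text
time_s: 24.85
eef_pos: [0.4733, 0.3397, 0.2518]
eef_rot: [[0.988, -0.153, 0.0], [-0.153, -0.988, 0.002], [0.0, -0.002, -1.0]]
force: [-0.0, -0.3, -0.7]
width: 0.131
```

arm_command(
  series=[
    [0,0,0,0,0,0,0],
    [0,0,0,0,0,0,0],
  ],
)

```text
time_s: 25.05
eef_pos: [0.4743, 0.3397, 0.2537]
eef_rot: [[0.988, -0.154, 0.002], [-0.154, -0.988, 0.003], [0.001, -0.003, -1.0]]
force: [0.2, 0.1, -1.2]
width: 0.125
```

```bash
python3 - <<'E'
from st import *
def ring(r,z,c): a=np.linspace(0,2*np.pi,60); return np.c_[c[0]+r*np.cos(a),c[1]+r*np.sin(a),0*a+z]
f=-o['eef_rot'][:,0]; d=np.array([o['eef_rot'][1,0],-o['eef_rot'][0,0],0]); C=o['eef_pos']-.067*d; C[2]=o['eef_pos'][2]-.2291; print(C, C[:2]-[.4836,.4078])
M=np.array([.4836,.4078,.003])
for n,b in (('top',(120,190,220,280)),('side',(150,260,310,400))):
    c=cap(n,'22'); dr=[(proj(c,ring(.065,.003,M)),(0,0,255)),(proj(c,ring(.053,C[2]+.038,C)),(0,255,255))]
    crop(c,*b,5 if n=='side' else 6,'c_%s22'%n,dr)
E
```

```text
[0.4743 0.3397 0.2537] [-1.22  0.65  0.73  1.86 -0.56  0.85 -0.36] F [ 0.2  0.1 -1.2] tip [0.4746 0.3403 0.0547] z [ 0.002  0.003 -1.   ] x [ 0.988 -0.154  0.001] 25.05
[0.48459084 0.40585561 0.02459907] [ 0.00099084 -0.00194439]
```

View pics/c_top22.png

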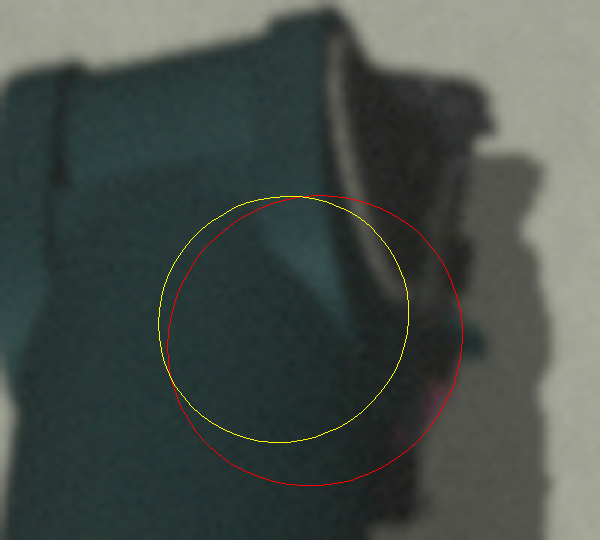

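View pics/c_side22.png

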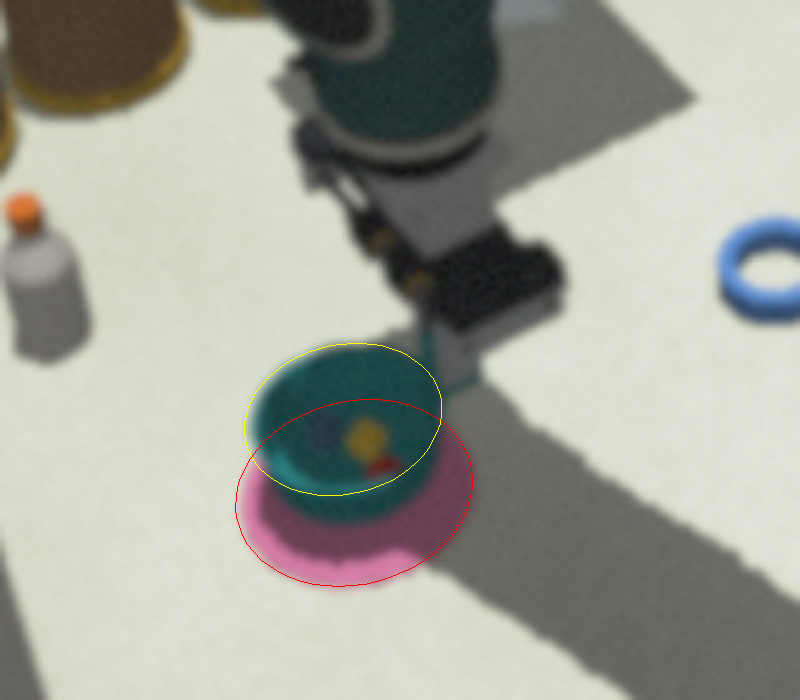

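arm_command(
  series=[
    [-0.1,0.2,-0.8,0,0,0,0],
    [-0.1,0.2,-1.5,0,0,0,0],
    [-0.1,0.2,-2.0,0,0,0,0],
    [-0.1,0.2,-2.2,0,0,0,0],
    [-0.1,0.2,-2.2,0,0,0,0],
  ],
)

```text
time_s: 25.65
eef_pos: [0.473, 0.3419, 0.2314]
eef_rot: [[0.988, -0.154, 0.001], [-0.154, -0.988, 0.003], [0.0, -0.003, -1.0]]
force: [-4.1, -2.3, 7.6]
width: 0.125
```

```bash
python3 - <<'E'
from st import *
c=cap('side','23'); crop(c,180,310,270,390,8,'c_s23')
E
```

```text
[0.473  0.3419 0.2314] [-1.2   0.68  0.7   1.86 -0.59  0.82 -0.34] F [-4.1 -2.3  7.6] tip [0.4731 0.3426 0.0324] z [ 0.001  0.003 -1.   ] x [ 0.988 -0.154  0.   ] 25.65
```

View pics/c_s23.png

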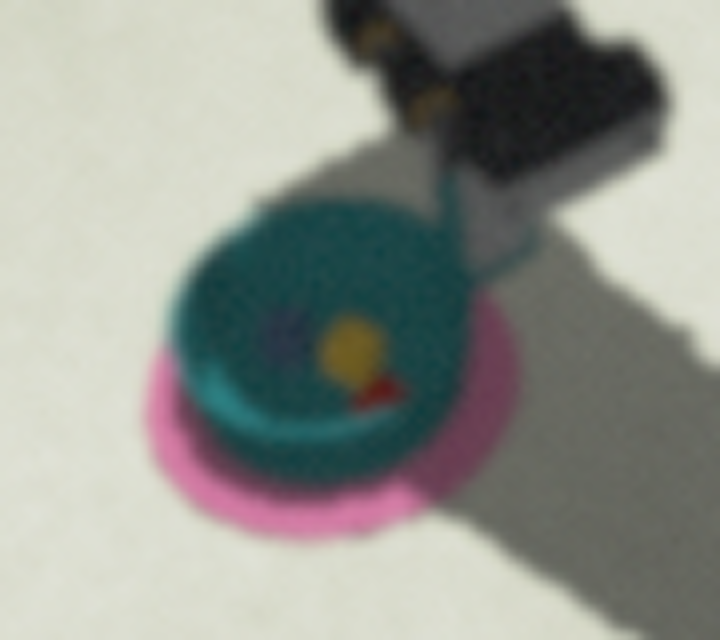

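The dish is down: contact force is 7.6 N and the foot stands on the mat in view. I'm releasing and retreating upward.

arm_command(
  series=[
    [0,0,0.1,0,0,0,0.1],
    [0,0,0.1,0,0,0,0.3],
    [0,0,0.1,0,0,0,0.45],
    [0,0,0.1,0,0,0,0.45],
    [0,0,0.1,0,0,0,0.45],
  ],
)

```text
time_s: 26.2
eef_pos: [0.4732, 0.3421, 0.2324]
eef_rot: [[0.988, -0.154, 0.002], [-0.154, -0.988, 0.003], [0.001, -0.004, -1.0]]
force: [0.6, 0.1, 0.3]
width: 0.428
```

arm_command(
  series=[
    [0,0,1.5,0,0,0,0.45],
    [0,0,4,0,0,0,0.45],
    [0,0,8,0,0,0,0.45],
    [0,-2,12,0,0,0,0.45],
    [0,-6,14,0,0,0,0.45],
  ],
)

```text
time_s: 26.7
eef_pos: [0.4734, 0.2832, 0.376]
eef_rot: [[0.989, -0.15, 0.004], [-0.15, -0.989, 0.006], [0.003, -0.006, -1.0]]
force: [0.8, -0.6, 0.2]
width: 0.446
```

arm_command(
  series=[
    [-1,-4,0,0,0,0,0.45],
    [-2,-8,0,0,0,0,0.45],
    [-3,-12,0,0,0,0,0.45],
    [-3,-17,0,0,0,0,0.45],
    [-3,-21,0,0,0,0,0.45],
  ],
)

```text
time_s: 27.2
eef_pos: [0.4425, 0.0695, 0.3732]
eef_rot: [[0.988, -0.154, 0.002], [-0.154, -0.988, 0.005], [0.001, -0.005, -1.0]]
force: [1.2, 0.1, 0.5]
width: 0.448
```

arm_command(
  series=[
    [0,-4,0,0,0,0,0.45],
    [0,-8,0,0,0,0,0.45],
    [0,-10,0,0,0,0,0.45],
    [0,-10,0,0,0,0,0.45],
  ],
)

```text
time_s: 27.6
eef_pos: [0.4428, -0.0308, 0.3733]
eef_rot: [[0.987, -0.158, 0.003], [-0.158, -0.987, 0.004], [0.002, -0.005, -1.0]]
force: [0.4, 0.1, 0.1]
width: 0.447
```

```bash
python3 - <<'E'
from st import *
def ring(r,z,c): a=np.linspace(0,2*np.pi,60); return np.c_[c[0]+r*np.cos(a),c[1]+r*np.sin(a),0*a+z]
M=np.array([.4836,.4078,.003])
c=cap('side','24'); cap('top','24')
c=load('top24'); crop(c,130,200,230,290,7,'c_t24',[(proj(c,ring(.065,.003,M)),(0,0,255)),(proj(c,ring(.053,.041,M)),(0,255,255))])
E
```

```text
[ 0.4428 -0.0308  0.3733] [-0.94  0.22  1.06  2.1  -0.24  0.95  0.09] F [0.4 0.1 0.1] tip [ 0.4433 -0.03    0.1743] z [ 0.003  0.004 -1.   ] x [ 0.987 -0.158  0.002] 27.6
```

View pics/c_t24.png

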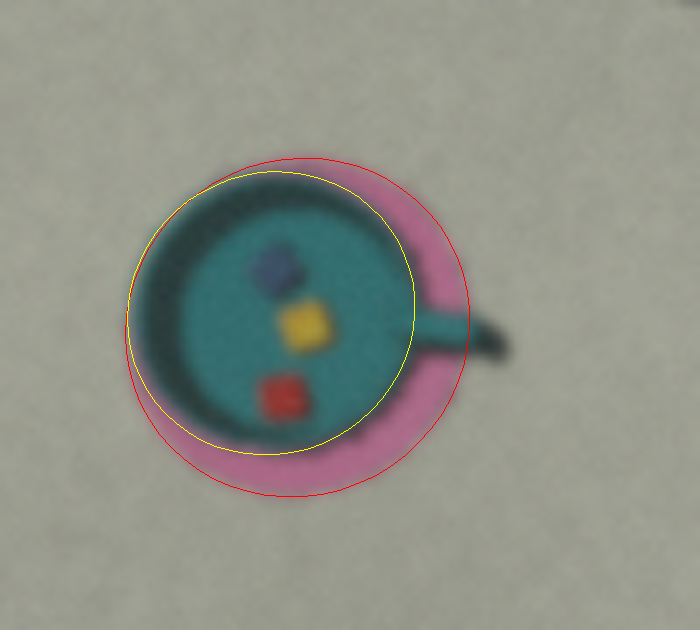

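View pics/top24.png

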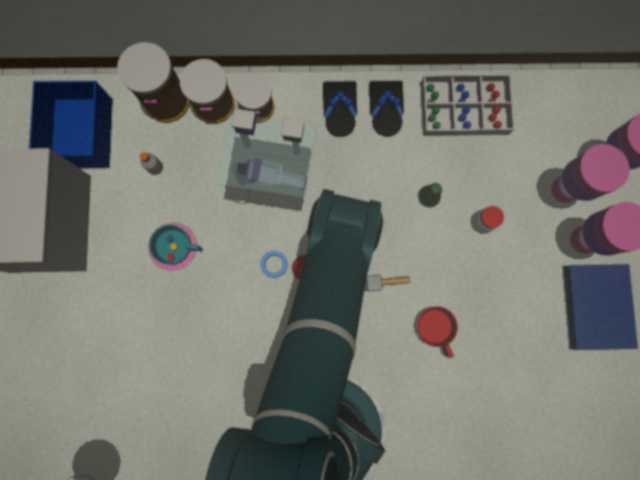

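View pics/side24.png

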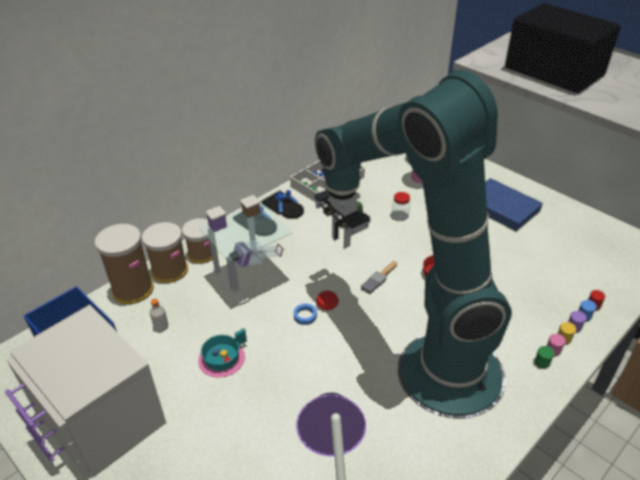

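The final pictures show the dish upright on the mat, about 2 mm off centre by the overlay, with all three beads inside at (275,270), (307,327) and (285,398) in the crop. In the full top picture the tape (274,264), brush, cone, tin and glue are at their first pixels, and the robot touches nothing.

```bash
python3 -c "
from rig import manip
print(manip.job_done())"
```

```text
the job is handed in; nothing more can be done
None
```

I stood the teal dish under the bottle's mouth and let go of it. I then freed the beads with 11 taps on the bottle's front: roughly 0.15 m/s, aimed 4–6 mm past contact, leaning in under the shelf. I carried the dish with all three beads to the pink mat and handed in at about 28 s.

- **Result on the mat:** the last pictures show the dish upright, released, and about 2 mm off centre by the overlay. The blue, yellow and red beads are all inside.
- **Other things:** the tape, brush, cone, tin, glue, shelf boxes and red look-alike dish are where they were in the first picture. The pincushion was partly hidden behind the arm in the last top picture, but the side picture shows it in its place.
- **Forces:** the largest wrist force I read was about 11 N, when gripping the dish. Readings come only at the end of each move, so I did not see the peak during a tap.
- **Checks:** none failed. The camera overlay and the arm's own position differed by about 2 mm, within the stated calibration.

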